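# Unnest the sample cups and set each on its own coaster

## Task

Set out the four coloured sample cups for the next measurement: stand each one upright, bottom down and centred, on the round coaster of its own colour and size. The narrow orange cup stands inside the wide blue one, so pull these two apart. Leave the amber dropper bottle and the white-capped vial with yellow contents, which stand among the cups, upright where they are.

Things in the scene. Friction and masses are not known exactly. Their poses are not given: they have to be found in the camera images.
- cup_blue_center (a point): Centre (on the axis, half-way up) of the blue cup, the widest and lowest of the four: an open, straight-sided round plastic cup, 60 mm outer diameter, 64 mm high, wall 3 mm, bottom 4 mm thick, about 45 g, z axis up along its axis; stands upright and is gripped across its outside diameter, near the rim. At the start the orange cup stands in it.
- coaster_blue: The blue coaster, a fixed flat round disc of 80 mm diameter, 4 mm thick, with a white circle the size of the blue cup's foot; origin: centre of its underside on the bench (z = 0). Between cups and coasters stands a fixed red box (0.25 x 0.16 m, centre x 0.51, y 0.00, turned -0.52 rad about z, 0.10 m high) with a black fan box on it, 0.20 m high: carry over it.
- cup_green_center (a point): Centre (on the axis, half-way up) of the green cup, the second widest of the four: an open, straight-sided round plastic cup, 50 mm outer diameter, 72 mm high, wall 3 mm, bottom 4 mm thick, about 45 g, z axis up along its axis; stands upright and is gripped across its outside diameter, near the rim.
- coaster_green: The green coaster, a fixed flat round disc of 70 mm diameter, 4 mm thick, with a white circle the size of the green cup's foot; origin: centre of its underside on the bench (z = 0). Behind the coasters is a bridge on posts, 0.33 m high, near edge from (0.62, 0.17) to (0.80, 0.49) in x, y: stay clear of it.
- cup_yellow_center (a point): Centre (on the axis, half-way up) of the yellow cup, the third widest of the four: an open, straight-sided round plastic cup, 42 mm outer diameter, 80 mm high, wall 3 mm, bottom 4 mm thick, about 45 g, z axis up along its axis; stands upright and is gripped across its outside diameter, near the rim.
- coaster_yellow: The yellow coaster, a fixed flat round disc of 62 mm diameter, 4 mm thick, with a white circle the size of the yellow cup's foot; origin: centre of its underside on the bench (z = 0). In front of the cups lies a red stand: 30 mm high base with a corner at (0.515, -0.185), 0.37 m high post at (0.22, -0.24).
- cup_orange_center (a point): Centre (on the axis, half-way up) of the orange cup, the narrowest and tallest of the four: an open, straight-sided round plastic cup, 34 mm outer diameter, 102 mm high, wall 3 mm, bottom 4 mm thick, about 45 g, z axis up along its axis; stands upright and is gripped across its outside diameter, near the rim. At the start it stands inside the blue cup, foot on the blue cup's 4 mm thick bottom (not always in the middle), so that its upper 42 mm stand out above the blue rim.
- coaster_orange: The orange coaster, a fixed flat round disc of 54 mm diameter, 4 mm thick, with a white circle the size of the orange cup's foot; origin: centre of its underside on the bench (z = 0).
- dropper_center (a point): Bystander: centre of an amber glass dropper bottle with a black rubber bulb, 33 mm diameter, 99 mm high, upright, loose; to be left standing where it is.
- vial_center (a point): Bystander: centre of a glass sample vial with a white cap and yellow contents, 27 mm diameter, 57 mm high, upright, loose; to be left standing where it is.

How it is judged:
By the outcome, as a careful person would: the job done as asked, in the order asked, and still so for the second after the job is handed in, with the robot touching nothing.
It also fails if it takes over 125 s, if anything falls off the work surface, if the arm or the gripper's body presses on something with over 40 N, if the wrist force passes 120 N, or if a joint passes its speed limit or range.

## Robot

A 6-joint arm with a two-finger parallel gripper is mounted at the origin on a cart in front of the work surface, level with it; the furniture and walls round the work are solid. World frame = base frame: x ahead of the robot, y to its left, z up, the work surface at z = 0. Lengths are in m, angles in degrees, forces in N, time in s.
With the tool pointing down it reaches from about 0.35 to 0.725 m from the base axis. Payload 6 kg.
Tool frame: the origin (TCP) lies on the centre line of the jaws, within the pads' length; the fingertips stand 8 mm ahead of it and the grasp point (between the pads) lies 11 mm behind it (tip_extent is the distance from the TCP to the fingertips, in m); z points along the fingers, y is the direction in which the jaws open and shut (so a half turn about z gives the same grasp; the last joint's range is limited). The gripper opens to 85 mm and grips with 20 to 120 N. Pads are 22 mm wide; open, the fingers measure 114 mm over their backs; the gripper's body (76 mm by 85 mm) begins 54 mm behind the grasp point. The pads swing forward as they close: fully open they stand 13 mm farther back than shut.
Start: joints at [-55.021, 2.303, 4.859, 0, -92.561, -19.12], TCP at [0.164, -0.577, 0.239] pointing down, gripper open.
Joint ranges: [-146.85, 146.85], [-73.84, 115.35], [-62.03, 85.46], [-188.31, 113.3], [-161.28, -10.13], [-171.36, 171.36]. Speed limits (degrees/s): [147.25, 147.25, 172.46, 180, 180, 180].

## Interface

Orientations are given as [roll, pitch, yaw] about the fixed x, y, z axes, in that order (R = Rz(yaw) Ry(pitch) Rx(roll)).
In Python, from cell import * gives the robot as it stands.
- The arm moves only by the tool drive_tool, never from a script. Its arguments are lists of equal length, an entry for each row: "rotation": the turn, a rotation vector about the tool's x, y, z in rad, a list of three; "dp": the shift along the tool's x, y, z in mm, a list of three; "fingers": the finger opening in mm, from 0 to 85.4. A call has 1 to 12 rows; each row shifts and turns the commanded pose from where the row before left it, along the tool's axes as they then stand; what a row does not reach is not made up. A row lasts 1/12 s, in which the tool goes at most 41.7 mm and 7.16 degrees, less where a joint would pass 70% of its speed; a pose out of reach is approached as far as the arm can. A call with a gripper value outside its range is refused whole. The fingers move at their own pace and stop on an object; the grip force is fixed at half the most. Time passes only in rows, so rows that do not move let the fingers close. It gives the time, the measured TCP pose, the force and the opening at its end, in the units of the state.
- state(): the state, without advancing time (a new reading comes with each control period).
- camera(name): name is "side" or "top" or "wrist"; returns the picture (420x560x3 uint8, red, green, blue); there is no depth.
- get_calibration(name): a dict with "fx", "fy", "cx", "cy" (pixels), "extrinsics" (4x4, takes a point from world to camera coordinates). Camera axes: x right, y up, looking along -z (the intrinsics and any distortion apply to the point x, -y, -z); pixel columns grow to the right and rows downward; lengths in m; the calibration is good to about 2 mm. A picture is of the moment at which its call begins: read the wrist's pose just before it. get_calibration takes no time and is no camera call; for the wrist camera it gives the pose at the moment of the call.
- hand_in(): hands the job in, once; it reports no verdict.
The state is a dict: "time_s": time; "qpos": joint angles; "qvel": joint speeds; "effort": joint torques, N m; "ee_pos": TCP position; "orientation": TCP orientation; "wrist_force": force on the tool from outside, world axes, zero at the start; "moment": the same for the moment, N m; "width": opening from 0.0 (shut) to 1.0 (fully open).
Only numpy, scipy, OpenCV 4.12 (cv2) and the standard library are available. Lean on these libraries where they do the work, as an engineer would, in place of code of your own. Each camera call takes 0.05 s, during which the arm holds its last target.

## Working session

There is one attempt and no reset: what is moved stays moved. The work goes in short steps, Python scripts to look and compute and a tool call to move; the robot and the scene stay as the last step left them, time stands still between calls to the robot, and variables do not carry over. Pictures are saved under pics/ and viewed, and the job is handed in when it is done.

Besides the shell and the picture viewer there is one more tool, called after "Emit:" by a JSON object that holds its "op" and its "data", one argument or row to a line. drive_tool: Moves the arm, as the interface text tells. Its arguments: {"type":"object","properties":{"rotation":{"type":"array"},"dp":{"type":"array"},"fingers":{"type":"array"}},"required":["rotation","dp","fingers"]}

```bash
mkdir -p pics; ls; python3 - <<'E'
from cell import *
import cv2
print(state())
for n in ["side","top","wrist"]:
    im=camera(n); cv2.imwrite(f"pics/a_{n}.png",im[:,:,::-1]); print(n,get_calibration(n))
E
```

```text
pics
{'time_s': 0.0, 'qpos': array([-5.50221954e+01,  2.33843728e+00,  4.80179211e+00, -2.59265449e-02,
       -9.25621995e+01, -1.91185482e+01]), 'qvel': array([-0.00804328,  0.05740363, -0.03431669, -0.08737013, -0.02141251,
        0.00913314]), 'effort': array([ 4.20512361e-04, -3.68201101e+01,  3.47407722e+01,  6.93179905e+00,
       -5.42293070e-03, -3.34649940e-06]), 'ee_pos': array([ 0.16394229, -0.57683676,  0.23827808]), 'orientation': array([ 1.79898124e+02, -7.90000500e-03, -1.64139600e+02]), 'wrist_force': array([-0.54375149, -0.06999876,  0.22841409]), 'moment': array([-0.01154752,  0.01288239,  0.01031446]), 'width': 0.9965269200306773}
side {'fx': 437.315937250513, 'fy': 437.315937250513, 'cx': 275.5054594328206, 'cy': 206.55410173815167, 'extrinsics': array([[ 0.98732131,  0.1582733 , -0.01209135, -0.55815416],
       [-0.09408927,  0.64487986,  0.75847029,  0.03718977],
       [ 0.12784306, -0.74771621,  0.65159544, -1.27938011],
       [ 0.        ,  0.        ,  0.        ,  1.        ]])}
top {'fx': 503.92448218947067, 'fy': 503.92448218947067, 'cx': 280.75707052144276, 'cy': 213.35772755942875, 'extrinsics': array([[ 0.01184706, -0.99984871, -0.01273562, -0.04622938],
       [ 0.98866258,  0.009806  ,  0.1498337 , -0.57291456],
       [-0.14968615, -0.01436632,  0.98862919, -1.22260025],
       [ 0.        ,  0.        ,  0.        ,  1.        ]])}
wrist {'fx': 345.875603340981, 'fy': 345.875603340981, 'cx': 278.8706509423707, 'cy': 206.60781161190533, 'extrinsics': array([[-0.27350317,  0.96186986,  0.00154652,  0.59885246],
       [-0.9285573 , -0.26361074, -0.26132494,  0.03403504],
       [-0.2509529 , -0.07290923,  0.96524965, -0.37918902],
       [ 0.        ,  0.        ,  0.        ,  1.        ]])}
```

View pics/a_top.png

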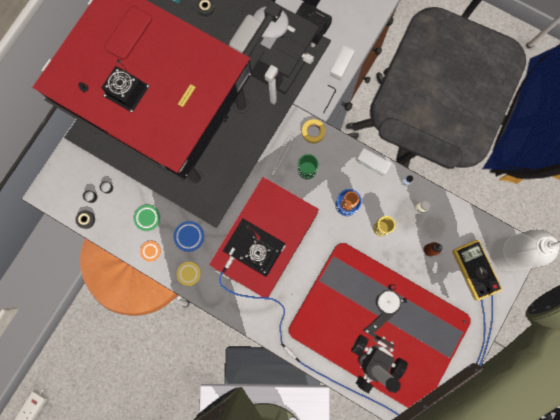

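View pics/a_side.png

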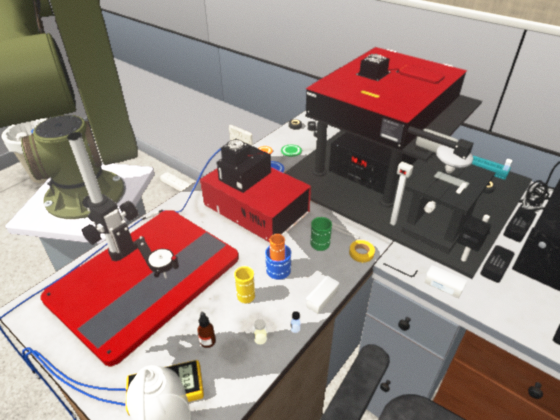

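View pics/a_wrist.png

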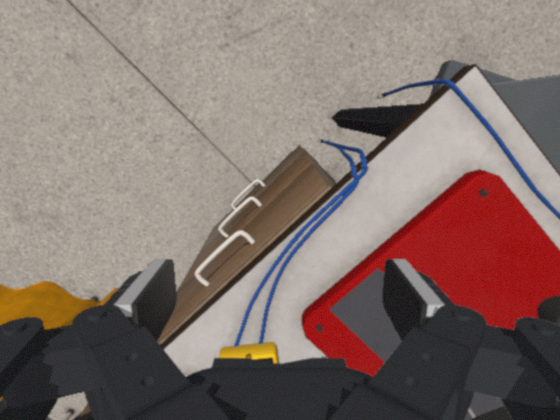

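```bash
cat > h.py <<'E'
from cell import *
import cv2, numpy as np
def crop(src,x0,y0,w,h,out,f=6):
    im=cv2.imread(src)[y0:y0+h,x0:x0+w]
    cv2.imwrite(out,cv2.resize(im,None,fx=f,fy=f,interpolation=cv2.INTER_CUBIC))
def ray(c,u,v):
    E=np.array(c["extrinsics"]); R=E[:3,:3]; t=E[:3,3]
    d=np.array([(u-c["cx"])/c["fx"],-(v-c["cy"])/c["fy"],-1.0])
    return -R.T@t, R.T@d
def atz(c,u,v,z):
    o,d=ray(c,u,v); return o+d*(z-o[2])/d[2]
def proj(c,p):
    E=np.array(c["extrinsics"]); q=E[:3,:3]@np.array(p)+E[:3,3]
    return np.array([c["cx"]+c["fx"]*q[0]/-q[2], c["cy"]-c["fy"]*q[1]/-q[2]])
E
python3 - <<'E'
from h import *
crop("pics/a_top.png",290,140,130,100,"pics/b1.png",6)
crop("pics/a_top.png",125,195,90,95,"pics/b2.png",6)
crop("pics/a_side.png",190,210,150,140,"pics/b3.png",4)
E
```

```text
(no output)
```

View pics/b1.png

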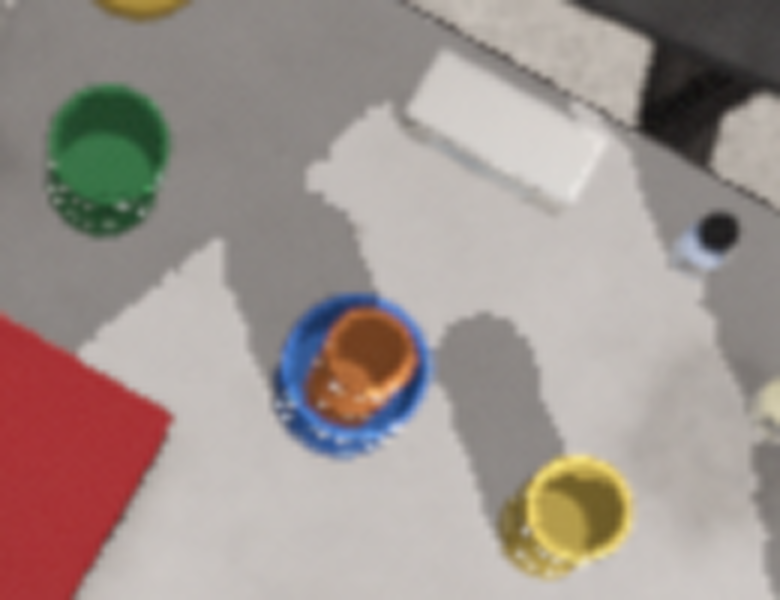

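View pics/b2.png

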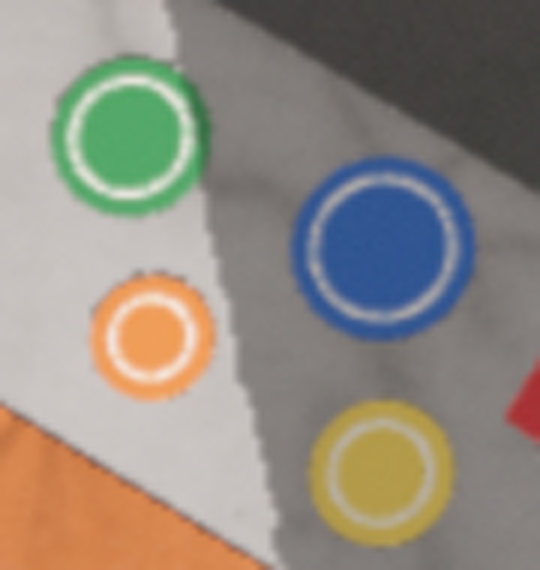

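View pics/b3.png

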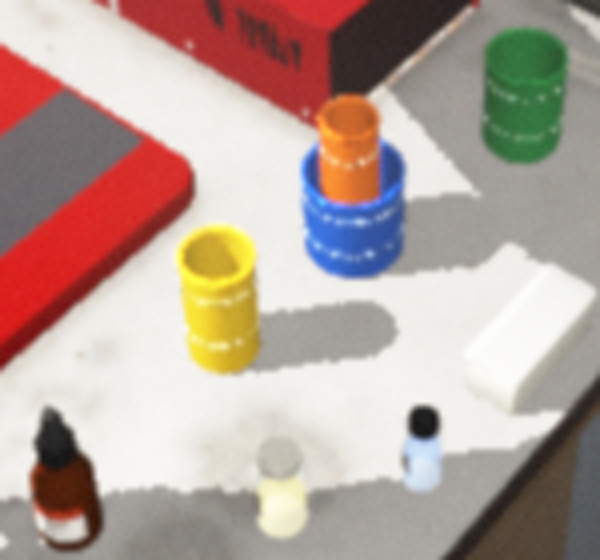

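```bash
python3 - <<'E'
from h import *
c=get_calibration("top"); s=get_calibration("side")
def m(X,Y,x0,y0,f=6): return (X+.5)/f-.5+x0,(Y+.5)/f-.5+y0
T={}
for n,X,Y,z in [("green",109,142,.072),("blue",355,367,.064),("orange",370,354,.106),("yellow",579,508,.080)]:
    T[n]=atz(c,*m(X,Y,290,140),z); 
    p=T[n]; u=proj(s,p); b=proj(s,[p[0],p[1],0]); print(n,p.round(4),"side rim crop",((u-[190,210]+.5)*4-.5).round(),"foot",((b-[190,210]+.5)*4-.5).round(), 'r',np.hypot(*p[:2]).round(3))
for n,X,Y in [("green",130,136),("blue",383,249),("orange",152,336),("yellow",382,473)]:
    p=atz(c,*m(X,Y,125,195),.004); print("coaster",n,p.round(4),np.hypot(*p[:2]).round(3),'side',proj(s,p).round(1))
for n,u,v,z in [("drop",433,249,.05),("vial",422,207,.04),("dropside",0,0,0)]:
    print(n,atz(c,u,v,z).round(3))
print("vial side foot",atz(s,*m(283,525,190,210,4),0).round(3),"drop",atz(s,*m(68,532,190,210,4),0).round(3),"bluevial",atz(s,*m(421,480,190,210,4),0).round(3))
E
```

```text
green [ 0.6958 -0.1061  0.072 ] side rim crop [526.  57.] foot [520. 140.] r 0.704
blue [ 0.6034 -0.2081  0.064 ] side rim crop [350. 171.] foot [351. 245.] r 0.638
orange [ 0.6012 -0.209   0.106 ] side rim crop [345. 120.] foot [347. 245.] r 0.637
yellow [ 0.5436 -0.296   0.08  ] side rim crop [214. 257.] foot [223. 350.] r 0.619
coaster green [0.5656 0.3095 0.004 ] 0.645 side [290.5 149.7]
coaster blue [0.5177 0.1979 0.004 ] 0.554 side [270.4 168.2]
coaster orange [0.4792 0.2956 0.004 ] 0.563 side [263.9 150. ]
coaster yellow [0.4221 0.1946 0.004 ] 0.465 side [240.1 166.3]
drop [ 0.487 -0.416  0.05 ]
vial [ 0.593 -0.395  0.04 ]
dropside [1.176 0.753 0.   ]
vial side foot [ 0.598 -0.401  0.   ] drop [ 0.489 -0.421  0.   ] bluevial [ 0.665 -0.363  0.   ]
```

```bash
python3 - <<'E'
from h import *
c=get_calibration("top"); s=get_calibration("side")
for p in [(.51,0,.1),(.51,0,.2),(.51,0,.3),(.62,.17,.33),(.515,-.185,.03),(.22,-.24,.37)]:
    print(p,"side",proj(s,p).round(),"top",proj(c,p).round())
w=get_calibration("wrist");E=np.array(w["extrinsics"]);print("wristcam",-E[:3,:3].T@E[:3,3])
E
```

```text
(0.51, 0, 0.1) side [254. 182.] top [263. 236.]
(0.51, 0, 0.2) side [252. 150.] top [261. 231.]
(0.51, 0, 0.3) side [251. 114.] top [259. 225.]
(0.62, 0.17, 0.33) side [306.  73.] top [172. 167.]
(0.515, -0.185, 0.03) side [243. 251.] top [338. 238.]
(0.22, -0.24, 0.37) side [ 74. 132.] top [390. 385.]
wristcam [ 0.10023295 -0.59469251  0.37398013]
```

Emit:
{"op": "drive_tool", "data": {
  "rotation": [
    [0,0,0.047],
    [0,0,0.047],
    [0,0,0.047],
    [0,0,0.047],
    [0,0,0.047],
    [0,0,0.042]
  ],
  "dp": [
    [0,0,-8],
    [0,0,-15],
    [0,0,-20],
    [0,0,-15],
    [0,0,-8],
    [0,0,-4]
  ],
  "fingers": [85,85,85,85,85,85]
}}

```text
time_s: 0.65
ee_pos: [0.164, -0.5774, 0.3109]
orientation: [-179.9, 0.0, 179.8]
wrist_force: [-0.2, 0.5, 0.3]
width: 0.998
```

Emit:
{"op": "drive_tool", "data": {
  "rotation": [
    [0,0,0],
    [0,0,0],
    [0,0,0],
    [0,0,0],
    [0,0,0],
    [0,0,0],
    [0,0,0],
    [0,0,0],
    [0,0,0],
    [0,0,0],
    [0,0,0],
    [0,0,0]
  ],
  "dp": [
    [-15,14,0],
    [-25,23,0],
    [-30,27,0],
    [-30,27,0],
    [-30,27,0],
    [-30,27,0],
    [-30,27,0],
    [-30,27,0],
    [-30,27,0],
    [-30,27,0],
    [-30,27,0],
    [-30,27,0]
  ],
  "fingers": [85,85,85,85,85,85,85,85,85,85,85,85]
}}

```text
time_s: 1.65
ee_pos: [0.5052, -0.2684, 0.3092]
orientation: [180.0, 0.0, -180.0]
wrist_force: [0.9, -1.1, -1.1]
width: 0.993
```

Emit:
{"op": "drive_tool", "data": {
  "rotation": [
    [0,0,0],
    [0,0,0],
    [0,0,0],
    [0,0,0],
    [0,0,0],
    [0,0,0]
  ],
  "dp": [
    [-25,22,0],
    [-20,15,0],
    [-10,8,0],
    [0,0,0],
    [0,0,0],
    [0,0,0]
  ],
  "fingers": [85,85,85,85,85,85]
}}

```text
time_s: 2.15
ee_pos: [0.5585, -0.2259, 0.3095]
orientation: [-180.0, -0.0, 179.9]
wrist_force: [-0.5, -0.7, -0.4]
width: 0.997
```

```bash
python3 - <<'E'
from h import *
import pickle
w=get_calibration("wrist"); im=camera("wrist"); cv2.imwrite("pics/c_wrist.png",im[:,:,::-1]); pickle.dump(w,open("pics/c.pkl","wb"))
st=state(); print(st["ee_pos"],st["orientation"],st["qpos"])
for n,p in dict(green=[ 0.6958,-0.1061,0.072 ],blue=[ 0.6034,-0.2081,0.064 ],orange=[ 0.6012,-0.209,0.106 ],yellow=[ 0.5436,-0.296 ,0.08]).items(): print(n,proj(w,p).round(1))
E
```

```text
[ 0.55833767 -0.22614378  0.30972834] [-1.79988430e+02  2.58548783e-02  1.79918771e+02] [-3.00525215e+00  3.75914992e+00  1.37384694e+01  1.03919377e-02
 -9.99529079e+01 -8.70741811e+01]
green [378.9 289.5]
blue [294.  213.4]
orange [294.9 222.8]
yellow [212.1 163.4]
```

View pics/c_wrist.png

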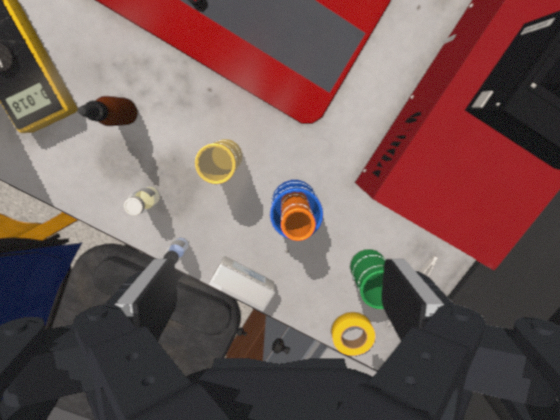

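```bash
python3 - <<'E'
from h import *
crop("pics/c_wrist.png",185,130,210,185,"pics/c1.png",3.8)
E
```

```text
(no output)
```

View pics/c1.png

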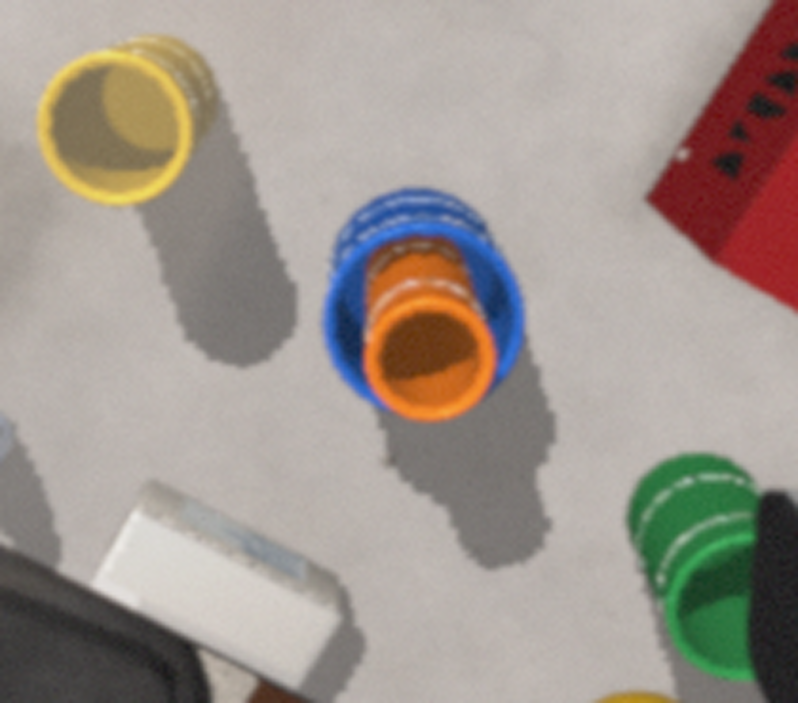

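```bash
python3 - <<'E'
from h import *
import pickle
w=pickle.load(open("pics/c.pkl","rb"))
m=lambda X,Y:((X+.5)/3.8-.5+185,(Y+.5)/3.8-.5+130)
for n,X,Y,z in [("yellow",115,127.5,.08),("blue",424.5,320,.064),("orange",429,357.5,.106)]:
    p=atz(w,*m(X,Y),z); print(n,p.round(4))
for n,p,r,z in [("blue",(.6034,-.2081),.03,.064),("yellow",(.5436,-.296),.021,.08)]:
    for a in (0,90,180,270):
        q=proj(w,[p[0]+r*np.cos(np.radians(a)),p[1]+r*np.sin(np.radians(a)),z]); print(n,a,((q-[185,130]+.5)*3.8-.5).round())
E
```

```text
yellow [ 0.5434 -0.2931  0.08  ]
blue [ 0.6039 -0.2054  0.064 ]
orange [ 0.6022 -0.2063  0.106 ]
blue 0 [415. 412.]
blue 90 [515. 318.]
blue 180 [417. 221.]
blue 270 [316. 318.]
yellow 0 [108. 202.]
yellow 90 [180. 128.]
yellow 180 [101.  52.]
yellow 270 [ 29. 128.]
```

Emit:
{"op": "drive_tool", "data": {
  "rotation": [
    [0,0,0],
    [0,0,0],
    [0,0,0],
    [0,0,0],
    [0,0,0],
    [0,0,0],
    [0,0,0],
    [0,0,0],
    [0,0,0],
    [0,0,0],
    [0,0,0],
    [0,0,0]
  ],
  "dp": [
    [-15,6,0],
    [-18,8,0],
    [-10.5,4.5,10],
    [0,0,25],
    [0,0,35],
    [0,0,35],
    [0,0,35],
    [0,0,30],
    [0,0,25],
    [0,0,15],
    [0,0,0],
    [0,0,0]
  ],
  "fingers": [65,65,65,65,65,65,65,65,65,65,65,65]
}}

```text
time_s: 3.2
ee_pos: [0.6016, -0.2073, 0.0985]
orientation: [-180.0, -0.1, 180.0]
wrist_force: [-0.2, 0.9, 0.4]
width: 0.761
```

```bash
python3 - <<'E'
from h import *
im=camera("wrist"); cv2.imwrite("pics/d_wrist.png",im[:,:,::-1])
im=camera("side"); cv2.imwrite("pics/d_side.png",im[:,:,::-1])
st=state(); print(st["ee_pos"],st["orientation"],st["qpos"])
E
```

```text
[ 0.60309653 -0.20735691  0.10118629] [-1.79955384e+02  1.42811887e-01  1.79968984e+02] [-1.00476647e+00  9.37838899e+00 -1.98198676e+00  4.30477874e-02
 -7.84960779e+01 -8.90348377e+01]
```

View pics/d_wrist.png

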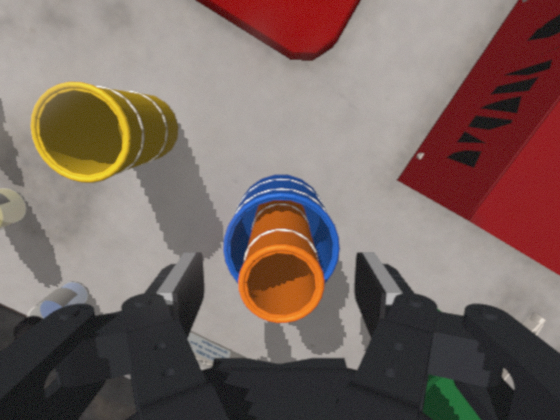

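View pics/d_side.png

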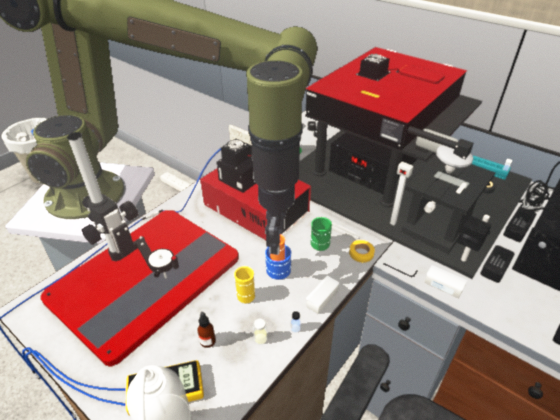

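Emit:
{"op": "drive_tool", "data": {
  "rotation": [
    [0,0,0],
    [0,0,0],
    [0,0,0],
    [0,0,0],
    [0,0,0],
    [0,0,0],
    [0,0,0],
    [0,0,0],
    [0,0,0],
    [0,0,0],
    [0,0,0]
  ],
  "dp": [
    [0,0,9],
    [0,0,9],
    [0,0,0],
    [0,0,0],
    [0,0,0],
    [0,0,0],
    [0,0,0],
    [0,0,0],
    [0,0,0],
    [0,0,0],
    [0,0,0]
  ],
  "fingers": [65,65,65,25,25,25,25,25,25,25,25]
}}

```text
time_s: 4.22
ee_pos: [0.6029, -0.2068, 0.0818]
orientation: [-180.0, 0.1, 180.0]
wrist_force: [0.8, 0.9, 2.2]
width: 0.379
```

```bash
python3 - <<'E'
from h import *
im=camera("wrist"); cv2.imwrite("pics/e_wrist.png",im[:,:,::-1])
st=state(); print(st["ee_pos"],st["orientation"],st["width"],st["wrist_force"])
E
```

```text
[ 0.60286975 -0.20677184  0.08187477] [-1.79989611e+02  5.56150401e-02  1.79997039e+02] 0.38746861893685286 [0.23576702 1.40758477 3.81439661]
```

View pics/e_wrist.png

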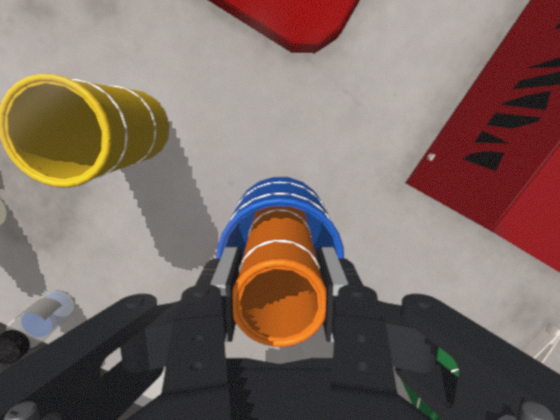

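Emit:
{"op": "drive_tool", "data": {
  "rotation": [
    [0,0,0],
    [0,0,0],
    [0,0,0],
    [0,0,0],
    [0,0,0],
    [0,0,0],
    [0,0,0],
    [0,0,0],
    [0,0,0],
    [0,0,0],
    [0,0,0],
    [0,0,0]
  ],
  "dp": [
    [0,0,-5],
    [0,0,-10],
    [0,0,-15],
    [0,0,-20],
    [0,0,-25],
    [0,0,-30],
    [0,0,-35],
    [0,0,-35],
    [0,0,-35],
    [0,0,-30],
    [0,0,-15],
    [0,0,-5]
  ],
  "fingers": [25,25,25,25,25,25,25,25,25,25,25,25]
}}

```text
time_s: 5.27
ee_pos: [0.6027, -0.2072, 0.3459]
orientation: [-179.9, 0.3, 180.0]
wrist_force: [-0.1, -0.2, -0.1]
width: 0.387
```

```bash
python3 - <<'E'
from h import *
im=camera("side"); cv2.imwrite("pics/f_side.png",im[:,:,::-1]); crop("pics/f_side.png",190,150,180,200,"pics/f1.png",3)
st=state(); print(st["ee_pos"],st["orientation"],st["width"],st["wrist_force"])
E
```

```text
[ 0.60271594 -0.20698278  0.3443924 ] [-179.96885375    0.22573161  179.97553306] 0.3839773414412928 [-0.75064173 -0.92520759 -0.50923081]
```

View pics/f1.png

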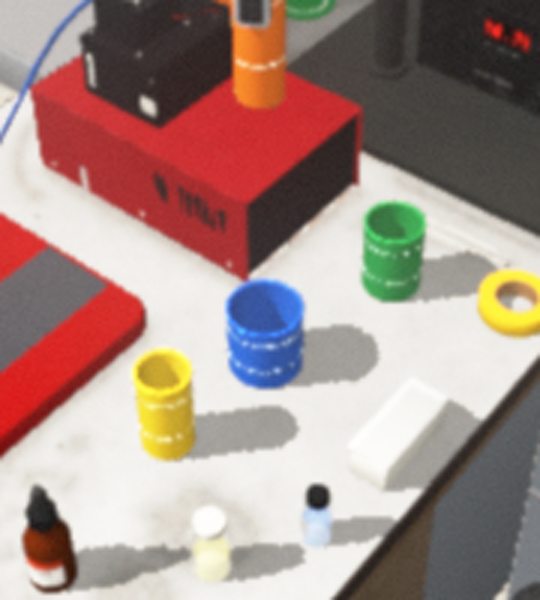

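Emit:
{"op": "drive_tool", "data": {
  "rotation": [
    [0,0,0],
    [0,0,0],
    [0,0,0],
    [0,0,0],
    [0,0,0],
    [0,0,0],
    [0,0,0],
    [0,0,0],
    [0,0,0],
    [0,0,0],
    [0,0,0],
    [0,0,0]
  ],
  "dp": [
    [3,12,0],
    [6,25,0],
    [9,36,0],
    [9.5,38.5,0],
    [9.5,38.5,0],
    [9.5,38.5,0],
    [9.5,38.5,0],
    [9.5,38.5,0],
    [9.5,38.5,0],
    [9.5,38.5,0],
    [9.5,38.5,0],
    [9.5,38.5,0]
  ],
  "fingers": [25,25,25,25,25,25,25,25,25,25,25,25]
}}

```text
time_s: 6.32
ee_pos: [0.4973, 0.2147, 0.3393]
orientation: [-179.9, -0.1, -180.0]
wrist_force: [0.5, -0.3, -0.6]
width: 0.387
```

Emit:
{"op": "drive_tool", "data": {
  "rotation": [
    [0,0,0],
    [0,0,0],
    [0,0,0],
    [0,0,0],
    [0,0,0],
    [0,0,0]
  ],
  "dp": [
    [7,28,0],
    [5,20,0],
    [2.5,10,0],
    [0,0,0],
    [0,0,0],
    [0,0,0]
  ],
  "fingers": [25,25,25,25,25,25]
}}

```text
time_s: 6.82
ee_pos: [0.4847, 0.2699, 0.3408]
orientation: [-180.0, -0.0, 180.0]
wrist_force: [0.1, 0.0, 0.0]
width: 0.385
```

```bash
python3 - <<'E'
from h import *
import pickle
w=get_calibration("wrist"); im=camera("wrist"); cv2.imwrite("pics/g_wrist.png",im[:,:,::-1]); pickle.dump(w,open("pics/g.pkl","wb"))
st=state(); print(st["ee_pos"],st["orientation"],st["qpos"])
for n,p in dict(green=(.5656,.3095,.004),blue=(.5177,.1979,.004),orange=(.4792,.2956,.004),yellow=(.4221,.1946,.004)).items(): print(n,proj(w,p).round(1))
E
```

```text
[0.48485226 0.26975987 0.34114302] [-1.79982780e+02 -1.06770528e-02  1.79920403e+02] [ 4.98339644e+01 -2.53535231e+00  1.07299502e+01  3.00001046e-03
 -1.03285352e+02 -1.39912871e+02]
green [306.4 219.8]
blue [226.9 187. ]
orange [297.4 159.3]
yellow [221.6 116. ]
```

View pics/g_wrist.png

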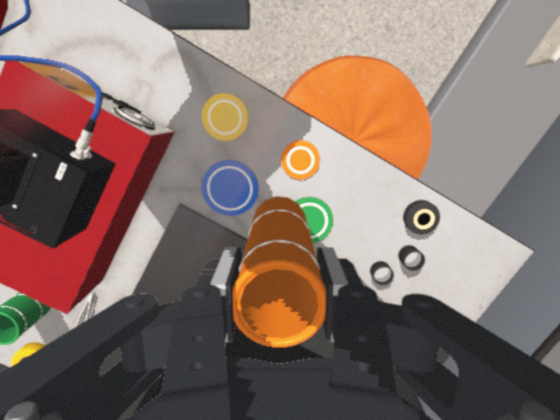

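```bash
python3 - <<'E'
from h import *
crop("pics/g_wrist.png",190,80,160,170,"pics/g1.png",4)
crop("pics/g_wrist.png",220,180,120,180,"pics/g2.png",3)
E
```

```text
(no output)
```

View pics/g1.png

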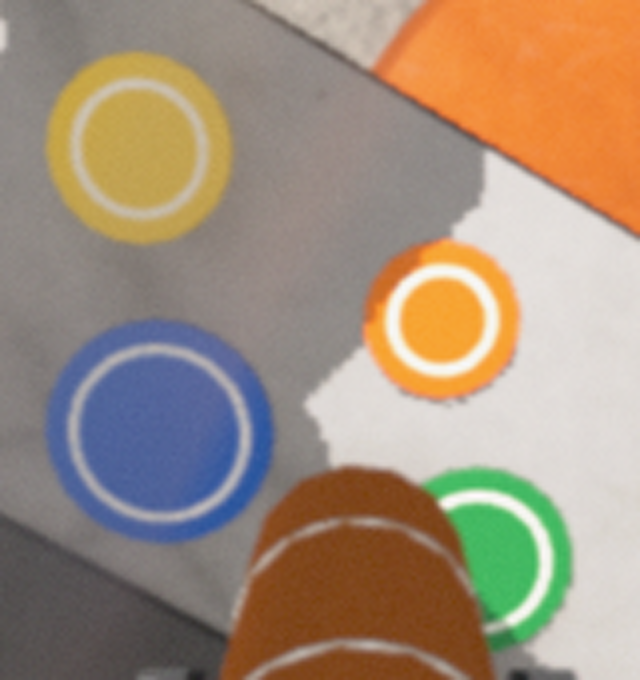

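```bash
python3 - <<'E'
from h import *
import pickle
w=pickle.load(open("pics/g.pkl","rb"))
m=lambda X,Y:((X+.5)/4-.5+190,(Y+.5)/4-.5+80)
for n,X,Y in [("yellow",139.5,148),("blue",160,431.5),("orange",441.7,320),("green",475,558)]:
    print(n,atz(w,*m(X,Y),.004).round(4))
# expected rim of held cup if centred at TCP
ee=np.array([.4849,.2698]); 
for z in (.341+.0245,):
  for a in (0,90,180,270):
    q=proj(w,[ee[0]+.017*np.cos(np.radians(a)),ee[1]+.017*np.sin(np.radians(a)),z]); print(a,q.round(1))
  print(proj(w,[*ee,z]))
E
```

```text
yellow [0.4229 0.1984 0.004 ]
blue [0.5185 0.2016 0.004 ]
orange [0.4797 0.2992 0.004 ]
green [0.5646 0.3124 0.004 ]
0 [277.1 345.3]
90 [324.3 304.6]
180 [277.  260.9]
270 [229.8 304.6]
[277.05434393 304.59499431]
```

View pics/g2.png

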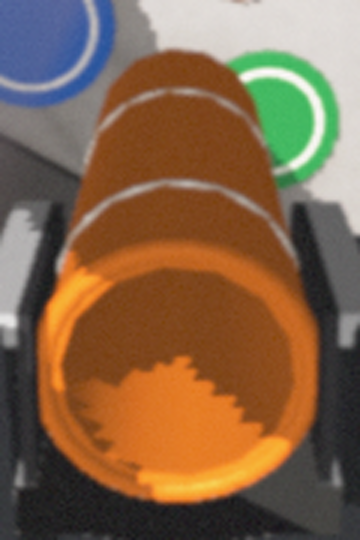

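Emit:
{"op": "drive_tool", "data": {
  "rotation": [
    [0,0,0],
    [0,0,0],
    [0,0,0],
    [0,0,0],
    [0,0,0],
    [0,0,0],
    [0,0,0],
    [0,0,0],
    [0,0,0],
    [0,0,0],
    [0,0,0],
    [0,0,0]
  ],
  "dp": [
    [2,10,5],
    [3,16,15],
    [0,0,30],
    [0,0,35],
    [0,0,35],
    [0,0,35],
    [0,0,35],
    [0,0,30],
    [0,0,20],
    [0,0,8],
    [0,0,0],
    [0,0,0]
  ],
  "fingers": [25,25,25,25,25,25,25,25,25,25,25,25]
}}

```text
time_s: 7.87
ee_pos: [0.4802, 0.2969, 0.0944]
orientation: [180.0, 0.1, 180.0]
wrist_force: [-0.1, -0.2, 0.9]
width: 0.387
```

```bash
python3 - <<'E'
from h import *
im=camera("wrist"); cv2.imwrite("pics/h_wrist.png",im[:,:,::-1])
im=camera("top"); cv2.imwrite("pics/h_top.png",im[:,:,::-1]); crop("pics/h_top.png",120,190,100,100,"pics/h1.png",6)
for i in range(1): st=state(); print(st["ee_pos"],st["orientation"],st["wrist_force"])
E
```

```text
[0.48061248 0.297482   0.09559709] [1.79868422e+02 1.49276930e-01 1.79980728e+02] [0.12595285 1.04515162 0.70714441]
```

View pics/h_wrist.png

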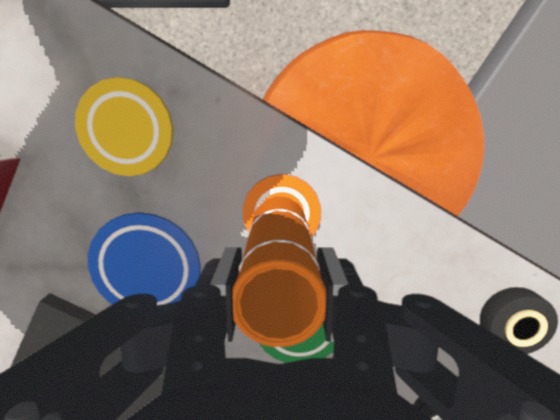

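```bash
python3 - <<'E'
from h import *
crop("pics/h_wrist.png",230,160,110,100,"pics/h2.png",7)
w=get_calibration("wrist");print(w["cx"])
for xy,z in [((.4795,.2957),.004),((.4804,.297),.0175)]:
  r=.027 if z==.004 else .017
  for a in (0,90,180,270):
    q=proj(w,[xy[0]+r*np.cos(np.radians(a)),xy[1]+r*np.sin(np.radians(a)),z]); print(z,a,((q-[230,160]+.5)*7-.5).round(1))
E
```

```text
278.8706509423707
0.004 0 [320.4 621.8]
0.004 90 [596.4 363.5]
0.004 180 [318.8  89.4]
0.004 270 [ 42.7 363.9]
0.0175 0 [332.9 586.2]
0.0175 90 [516.8 413.5]
0.0175 180 [332.3 234. ]
0.0175 270 [148.3 413.8]
```

View pics/h2.png

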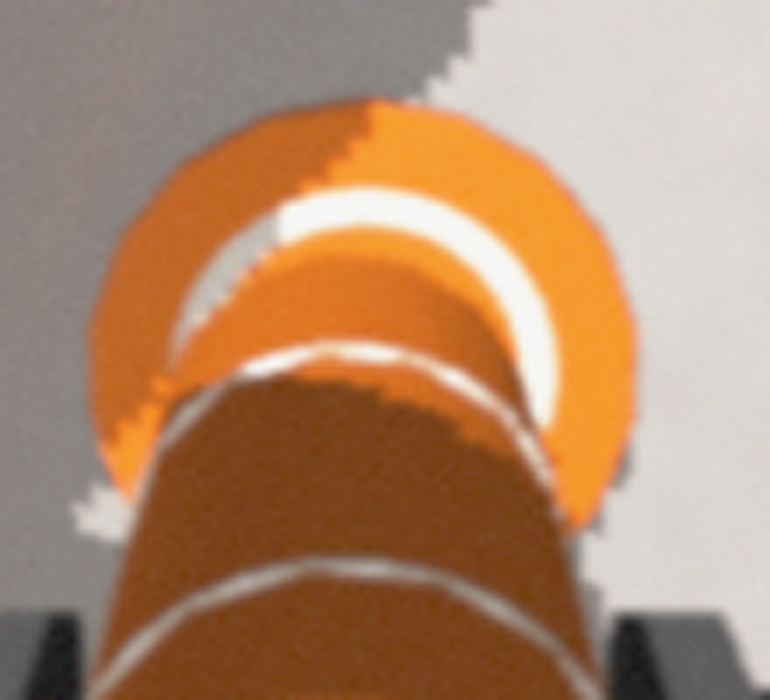

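Emit:
{"op": "drive_tool", "data": {
  "rotation": [
    [0,0,0],
    [0,0,0],
    [0,0,0],
    [0,0,0]
  ],
  "dp": [
    [1.4,1.3,0],
    [0,0,7],
    [0,0,0],
    [0,0,0]
  ],
  "fingers": [25,25,25,25]
}}

```text
time_s: 8.3
ee_pos: [0.478, 0.298, 0.0859]
orientation: [-180.0, -0.0, 180.0]
wrist_force: [0.1, 0.0, -0.6]
width: 0.384
```

```bash
python3 - <<'E'
from h import *
im=camera("wrist"); cv2.imwrite("pics/i_wrist.png",im[:,:,::-1])
crop("pics/i_wrist.png",230,160,110,100,"pics/i2.png",7)
for i in range(1): st=state(); print(st["ee_pos"],st["orientation"],st["wrist_force"])
w=get_calibration("wrist")
e=st["ee_pos"]
for xy,z,r in [((e[0],e[1]),.004,.027),((e[0],e[1]),.004,.017),((e[0],e[1]),e[2]-.078,.017)]:
  for a in (0,90,180,270):
    q=proj(w,[xy[0]+r*np.cos(np.radians(a)),xy[1]+r*np.sin(np.radians(a)),z]); print(z.round(3),r,a,((q-[230,160]+.5)*7-.5).round(1))
E
```

```text
[0.47814945 0.29805584 0.08619847] [-1.79991857e+02 -1.47097322e-02  1.79990872e+02] [0.48694718 0.45076747 0.04060731]Traceback (most recent call last):
  File "<stdin>", line 9, in <module>
AttributeError: 'float' object has no attribute 'round'
```

View pics/i2.png

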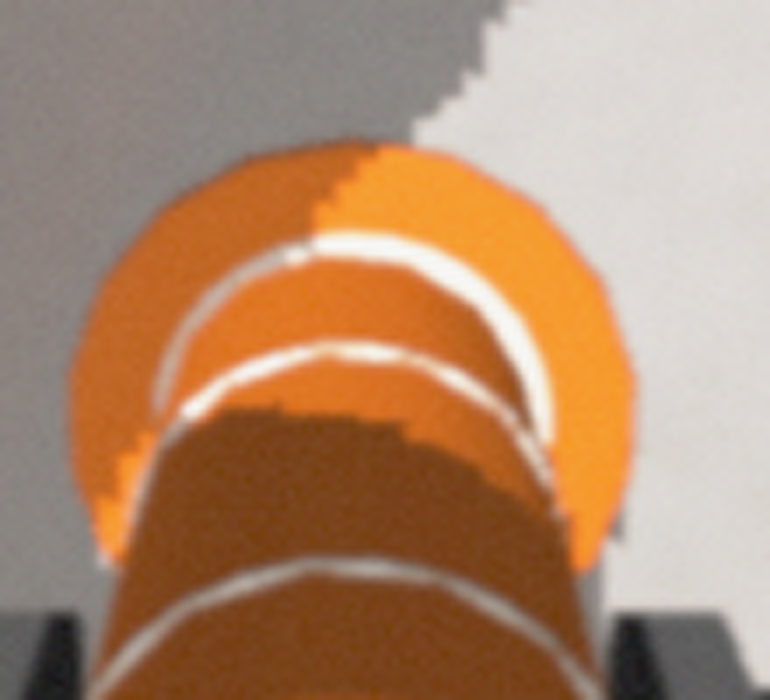

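```bash
python3 - <<'E'
from h import *
w=get_calibration("wrist")
e=[.4781,.2981]
for z,r in [(.004,.027),(.004,.018),(.004,.017),(.0082,.017)]:
  for a in (90,180,270):
    q=proj(w,[e[0]+r*np.cos(np.radians(a)),e[1]+r*np.sin(np.radians(a)),z]); print(z,r,a,((q-[230,160]+.5)*7-.5).round(1))
E
```

```text
0.004 0.027 90 [627.7 404.5]
0.004 0.027 180 [340.2 120.5]
0.004 0.027 270 [ 52.8 404.5]
0.004 0.018 90 [531.9 404.5]
0.004 0.018 180 [340.2 217.2]
0.004 0.018 270 [148.7 404.5]
0.004 0.017 90 [521.3 404.5]
0.004 0.017 180 [340.2 227.8]
0.004 0.017 270 [159.3 404.5]
0.0082 0.017 90 [524.5 417.8]
0.0082 0.017 180 [340.1 238.1]
0.0082 0.017 270 [155.9 417.7]
```

Emit:
{"op": "drive_tool", "data": {
  "rotation": [
    [0,0,0],
    [0,0,0],
    [0,0,0]
  ],
  "dp": [
    [0,0,2],
    [0,0,1.7],
    [0,0,0]
  ],
  "fingers": [25,25,25]
}}

```text
time_s: 8.6
ee_pos: [0.4781, 0.298, 0.0821]
orientation: [-180.0, -0.0, 180.0]
wrist_force: [-0.2, -0.5, 0.3]
width: 0.384
```

```bash
python3 - <<'E'
from h import *
im=camera("wrist"); cv2.imwrite("pics/j_wrist.png",im[:,:,::-1])
crop("pics/j_wrist.png",230,160,110,100,"pics/j2.png",7)
st=state(); print(st["ee_pos"],st["orientation"],st["wrist_force"])
E
```

```text
[0.47813548 0.29801796 0.08230518] [-1.79985667e+02 -2.35698267e-02  1.79986241e+02] [-0.12207926 -0.11340465  0.13629207]
```

View pics/j2.png

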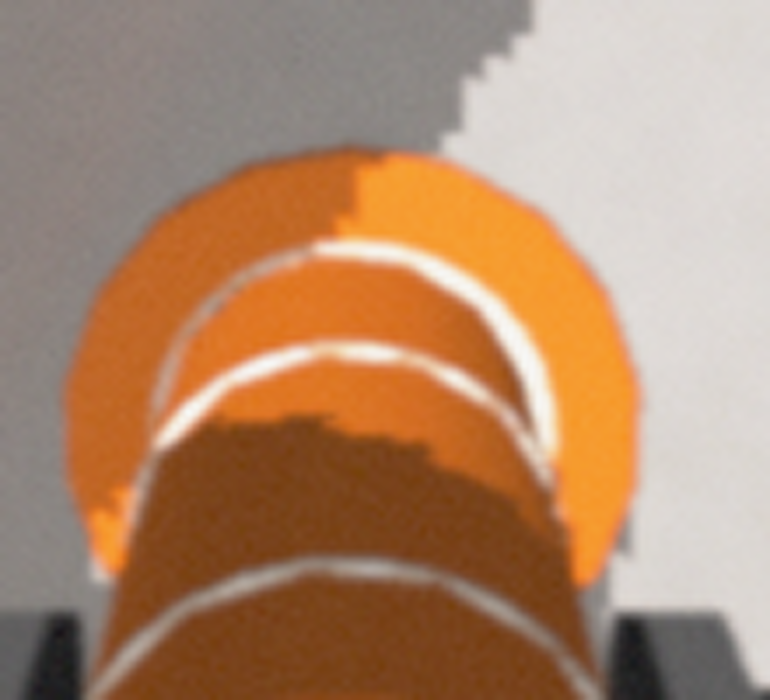

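Emit:
{"op": "drive_tool", "data": {
  "rotation": [
    [0,0,0],
    [0,0,0],
    [0,0,0],
    [0,0,0],
    [0,0,0],
    [0,0,0],
    [0,0,0],
    [0,0,0]
  ],
  "dp": [
    [0,0.6,0],
    [0,0,0.4],
    [0,0,0],
    [0,0,0],
    [0,0,0],
    [0,0,0],
    [0,0,0],
    [0,0,0]
  ],
  "fingers": [25,25,25,36,42,50,58,60]
}}

```text
time_s: 9.32
ee_pos: [0.4783, 0.2987, 0.0823]
orientation: [180.0, 0.0, 180.0]
wrist_force: [0.1, -0.4, 0.3]
width: 0.7
```

```bash
python3 - <<'E'
from h import *
im=camera("wrist"); cv2.imwrite("pics/k_wrist.png",im[:,:,::-1])
st=state(); print(st["ee_pos"],st["orientation"],st["wrist_force"],st["width"])
E
```

```text
[0.47827507 0.29872854 0.08227783] [1.79991087e+02 1.35089254e-03 1.79988986e+02] [ 0.45790436 -0.20916584  0.11717975] 0.7018033245587278
```

View pics/k_wrist.png

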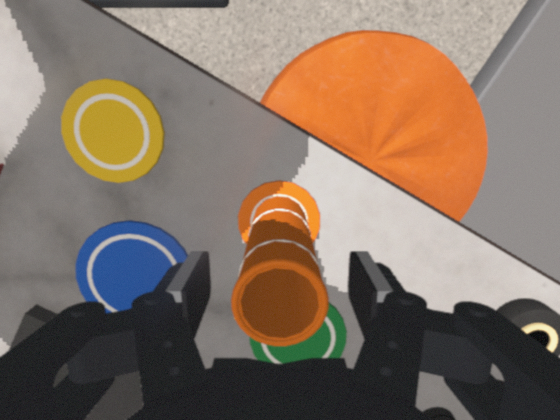

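Emit:
{"op": "drive_tool", "data": {
  "rotation": [
    [0,0,0],
    [0,0,0],
    [0,0,0],
    [0,0,0],
    [0,0,0],
    [0,0,0],
    [0,0,0],
    [0,0,0],
    [0,0,0],
    [0,0,0],
    [0,0,0],
    [0,0,0]
  ],
  "dp": [
    [0,0,-10],
    [0,0,-20],
    [0,0,-30],
    [0,0,-35],
    [0,0,-35],
    [0,0,-35],
    [0,0,-35],
    [0,0,-30],
    [0,0,-20],
    [0,0,-10],
    [0,0,0],
    [0,0,0]
  ],
  "fingers": [60,70,85,85,85,85,85,85,85,85,85,85]
}}

```text
time_s: 10.37
ee_pos: [0.4781, 0.2988, 0.3415]
orientation: [180.0, -0.0, 180.0]
wrist_force: [-0.2, -0.0, -0.4]
width: 0.997
```

```bash
python3 - <<'E'
from h import *
import pickle
w=get_calibration("wrist"); im=camera("wrist"); cv2.imwrite("pics/l_wrist.png",im[:,:,::-1]); pickle.dump(w,open("pics/l.pkl","wb"))
crop("pics/l_wrist.png",170,80,170,150,"pics/l2.png",4.7)
st=state(); print(st["ee_pos"],st["orientation"],st["wrist_force"],st["width"])
E
```

```text
[0.47791113 0.29875689 0.34042135] [-1.79930192e+02 -1.25672195e-01 -1.79997951e+02] [-0.00227034  0.14489503 -0.07999815] 0.9962901056331411
```

View pics/l2.png

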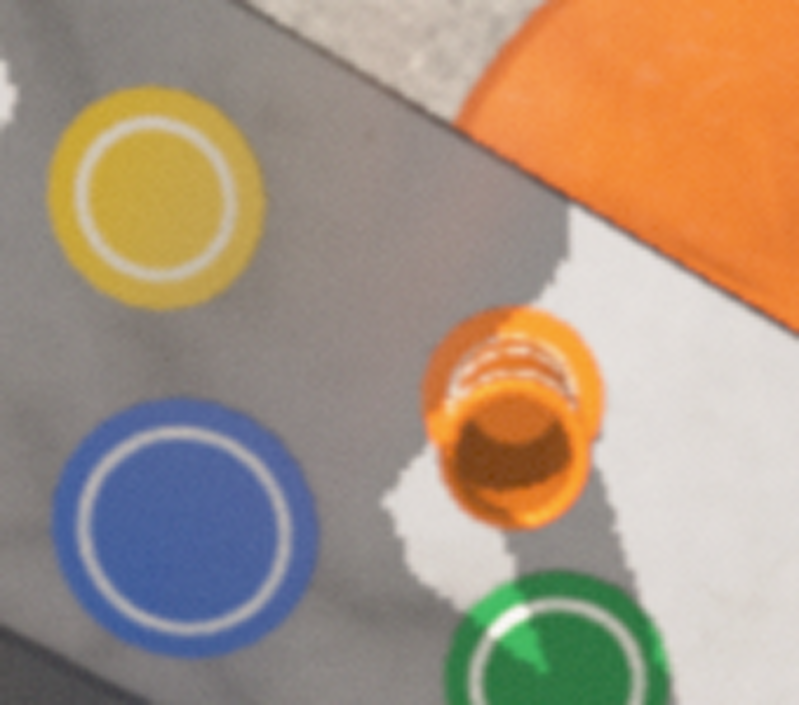

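```bash
python3 - <<'E'
from h import *
import pickle
w=pickle.load(open("pics/l.pkl","rb"))
m=lambda X,Y:((X+.5)/4.7-.5+170,(Y+.5)/4.7-.5+80)
for n,X,Y,z in [("yellow",156.5,197.5,.004),("blue",185.5,527.5,.004),("green",557.5,682,.004),("orange rim",515,453.5,.106),("orange coaster",514,397,.004)]:
    print(n,atz(w,*m(X,Y),z).round(4))
E
```

```text
yellow [0.4227 0.1985 0.004 ]
blue [0.5182 0.2017 0.004 ]
green [0.5665 0.3129 0.004 ]
orange rim [0.4778 0.2997 0.106 ]
orange coaster [0.4792 0.2996 0.004 ]
```

Emit:
{"op": "drive_tool", "data": {
  "rotation": [
    [0,0,0],
    [0,0,0],
    [0,0,0],
    [0,0,0],
    [0,0,0],
    [0,0,0],
    [0,0,0],
    [0,0,0],
    [0,0,0],
    [0,0,0],
    [0,0,0],
    [0,0,0]
  ],
  "dp": [
    [-4,-20,0],
    [-6,-33,0],
    [-7,-40,0],
    [-7,-40,0],
    [-7,-40,0],
    [-7,-40,0],
    [-7,-40,0],
    [-7,-40,0],
    [-7,-40,0],
    [-7,-40,0],
    [-7,-40,0],
    [-7,-40,0]
  ],
  "fingers": [85,85,85,85,85,85,85,85,85,85,85,85]
}}

```text
time_s: 11.42
ee_pos: [0.5577, -0.1563, 0.34]
orientation: [180.0, -0.2, -180.0]
wrist_force: [0.4, 1.0, 0.5]
width: 0.992
```

Emit:
{"op": "drive_tool", "data": {
  "rotation": [
    [0,0,0],
    [0,0,0],
    [0,0,0],
    [0,0,0],
    [0,0,0]
  ],
  "dp": [
    [-7,-30,10],
    [-5,-19,10],
    [0,-6,10],
    [0,0,0],
    [0,0,0]
  ],
  "fingers": [85,85,85,85,85]
}}

```text
time_s: 11.83
ee_pos: [0.5696, -0.209, 0.3103]
orientation: [180.0, -0.2, 180.0]
wrist_force: [0.8, 0.2, 0.5]
width: 0.993
```

```bash
python3 - <<'E'
from h import *
import pickle
w=get_calibration("wrist"); im=camera("wrist"); cv2.imwrite("pics/n_wrist.png",im[:,:,::-1]); pickle.dump(w,open("pics/n.pkl","wb"))
im=camera("top"); cv2.imwrite("pics/n_top.png",im[:,:,::-1])
crop("pics/n_top.png",125,195,90,95,"pics/n1.png",6)
crop("pics/n_wrist.png",185,130,210,185,"pics/n2.png",3.8)
st=state(); print(st["ee_pos"],st["orientation"],st["wrist_force"],st["width"])
E
```

```text
[ 0.57010612 -0.20840772  0.31268275] [-1.79991474e+02  2.52824825e-02 -1.79945870e+02] [-0.68961748  0.53035094  0.28797613] 0.9927619867950529
```

View pics/n1.png

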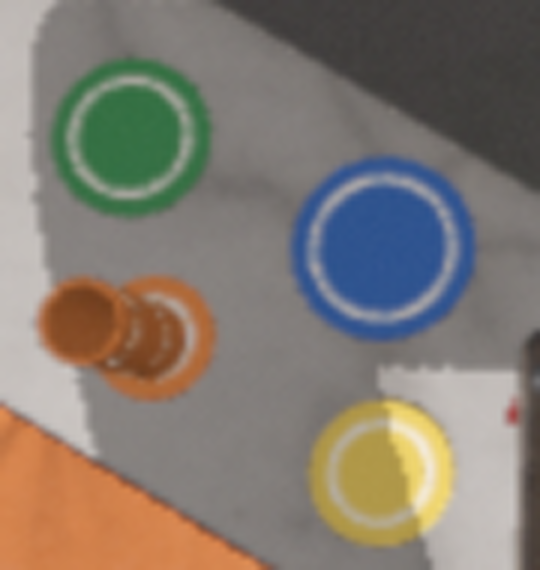

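View pics/n2.png

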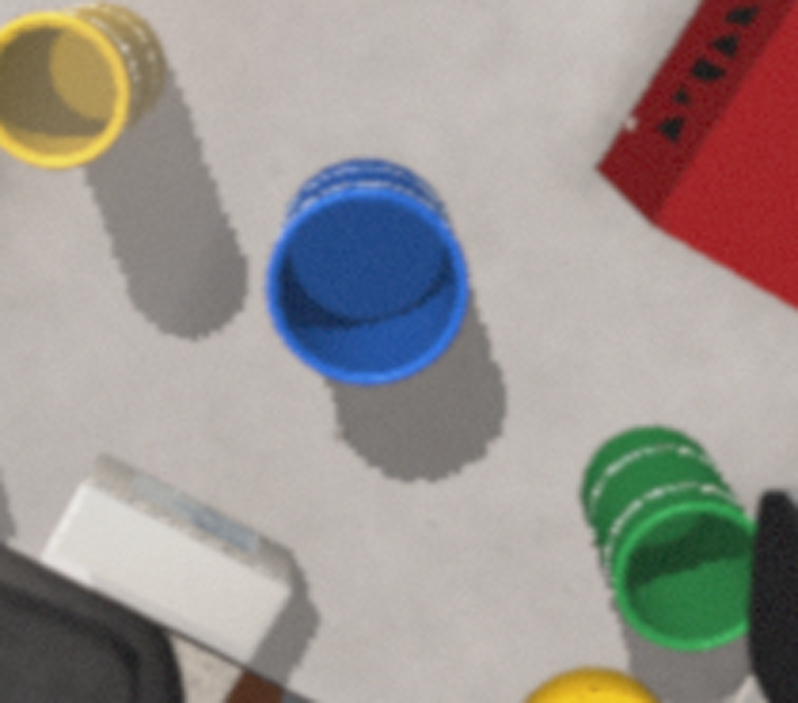

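```bash
python3 - <<'E'
from h import *
import pickle
c=get_calibration("top")
p=atz(c,(152.5)/6-.5+125,(337.5)/6-.5+195,.004); q=proj(c,[p[0],p[1],.106]); print(p, ((q-[125,195]+.5)*6-.5))
print("rim",atz(c,(83.5)/6-.5+125,(324)/6-.5+195,.106))
w=pickle.load(open("pics/n.pkl","rb"))
m=lambda X,Y:((X+.5)/3.8-.5+185,(Y+.5)/3.8-.5+130)
for n,X,Y,z in [("yellow",56,91,.08),("blue",367.5,285,.064),("green",690,574,.072)]:
    p=atz(w,*m(X,Y),z); print(n,p.round(4))
E
```

```text
[0.47878608 0.29555975 0.004     ] [ 82.39276063 317.24232372]
rim [0.47631734 0.29518481 0.106     ]
yellow [ 0.5437 -0.292   0.08  ]
blue [ 0.6035 -0.2056  0.064 ]
green [ 0.6947 -0.1047  0.072 ]
```

```bash
python3 - <<'E'
from h import *
crop("pics/n_top.png",128,236,36,30,"pics/n3.png",20)
crop("pics/l_wrist.png",255,140,50,60,"pics/l3.png",10)
E
```

```text
(no output)
```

View pics/n3.png

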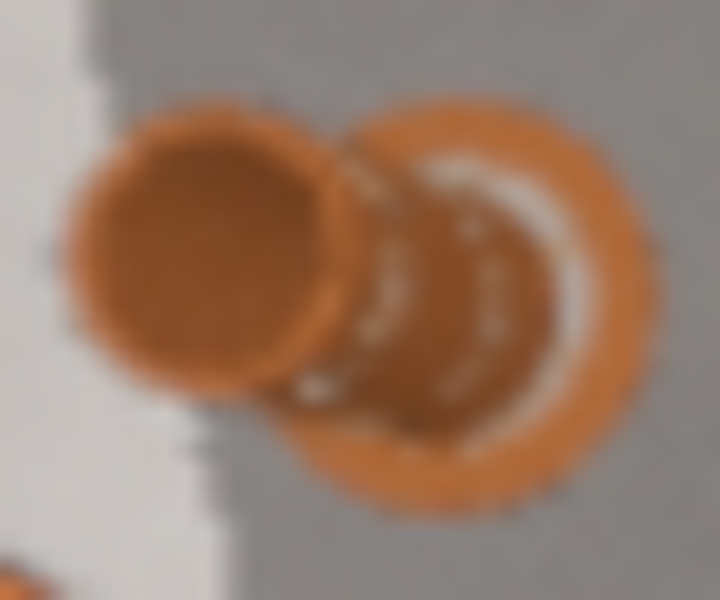

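View pics/l3.png

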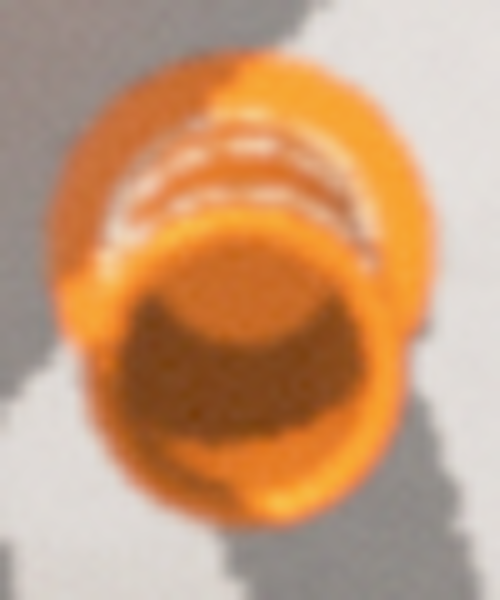

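Emit:
{"op": "drive_tool", "data": {
  "rotation": [
    [0,0,0],
    [0,0,0],
    [0,0,0],
    [0,0,0],
    [0,0,0],
    [0,0,0],
    [0,0,0],
    [0,0,0],
    [0,0,0],
    [0,0,0],
    [0,0,0],
    [0,0,0]
  ],
  "dp": [
    [-10,1.7,10],
    [-15,0,20],
    [-7.5,0,30],
    [0,0,38],
    [0,0,38],
    [0,0,35],
    [0,0,30],
    [0,0,20],
    [0,0,10],
    [0,0,0],
    [0,0,0],
    [0,0,0]
  ],
  "fingers": [85,85,85,85,85,85,85,85,85,85,85,85]
}}

```text
time_s: 12.93
ee_pos: [0.604, -0.2076, 0.0836]
orientation: [-180.0, 0.2, -180.0]
wrist_force: [-0.3, -0.3, 1.5]
width: 0.994
```

```bash
python3 - <<'E'
from h import *
im=camera("wrist"); cv2.imwrite("pics/o_wrist.png",im[:,:,::-1])
st=state(); print(st["ee_pos"],st["orientation"],st["wrist_force"],st["width"])
E
```

```text
[ 0.60400865 -0.20759691  0.08370194] [-179.96368997    0.21408246 -179.98057294] [ 0.69268935 -0.38626279  0.19636   ] 0.9951374929336717
```

View pics/o_wrist.png

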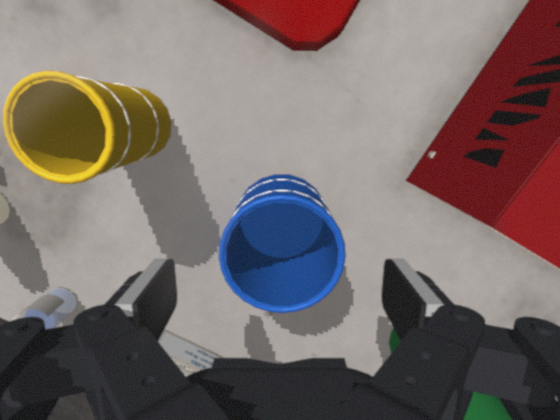

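Emit:
{"op": "drive_tool", "data": {
  "rotation": [
    [0,0,0],
    [0,0,0],
    [0,0,0],
    [0,0,0],
    [0,0,0],
    [0,0,0],
    [0,0,0],
    [0,0,0],
    [0,0,0],
    [0,0,0],
    [0,0,0],
    [0,0,0]
  ],
  "dp": [
    [1.5,0,10],
    [0,0,15],
    [0,0,12],
    [0,0,6],
    [0,0,0],
    [0,0,0],
    [0,0,0],
    [0,0,0],
    [0,0,0],
    [0,0,0],
    [0,0,0],
    [0,0,0]
  ],
  "fingers": [85,85,85,85,85,85,50,50,50,50,50,50]
}}

```text
time_s: 13.98
ee_pos: [0.6021, -0.2078, 0.0397]
orientation: [-180.0, 0.1, -180.0]
wrist_force: [0.2, 1.4, 6.2]
width: 0.69
```

```bash
python3 - <<'E'
from h import *
im=camera("wrist"); cv2.imwrite("pics/p_wrist.png",im[:,:,::-1])
st=state(); print(st["ee_pos"],st["orientation"],st["wrist_force"],st["width"]*85.4)
E
```

```text
[ 0.60213616 -0.20781054  0.03976217] [-1.79962658e+02  1.52256875e-01 -1.79996309e+02] [0.27688742 0.64802264 5.47716291] 58.658067796751446
```

View pics/p_wrist.png

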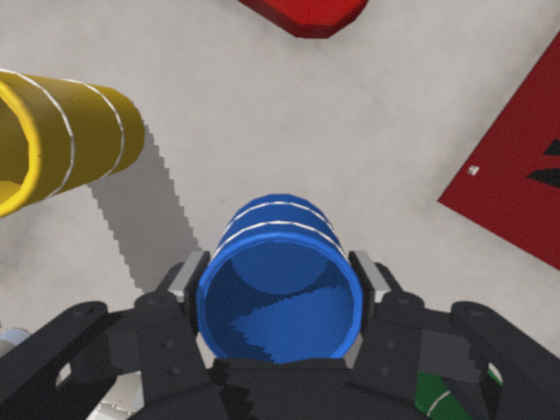

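Emit:
{"op": "drive_tool", "data": {
  "rotation": [
    [0,0,0],
    [0,0,0],
    [0,0,0],
    [0,0,0],
    [0,0,0],
    [0,0,0],
    [0,0,0],
    [0,0,0],
    [0,0,0],
    [0,0,0],
    [0,0,0],
    [0,0,0]
  ],
  "dp": [
    [0,0,-5],
    [0,0,-10],
    [0,0,-15],
    [0,0,-25],
    [0,0,-35],
    [0,0,-38],
    [0,0,-38],
    [0,0,-35],
    [0,0,-30],
    [0,0,-20],
    [0,0,-10],
    [0,0,0]
  ],
  "fingers": [50,50,50,50,50,50,50,50,50,50,50,50]
}}

```text
time_s: 15.03
ee_pos: [0.6015, -0.2079, 0.302]
orientation: [-180.0, 0.2, 180.0]
wrist_force: [0.8, 0.1, 0.0]
width: 0.689
```

Emit:
{"op": "drive_tool", "data": {
  "rotation": [
    [0,0,0],
    [0,0,0],
    [0,0,0],
    [0,0,0],
    [0,0,0],
    [0,0,0],
    [0,0,0],
    [0,0,0],
    [0,0,0],
    [0,0,0],
    [0,0,0],
    [0,0,0]
  ],
  "dp": [
    [2.5,12,0],
    [5.5,25,0],
    [7.5,35,0],
    [8.2,38,0],
    [8.2,38,0],
    [8.2,38,0],
    [8.2,38,0],
    [8.2,38,0],
    [8.2,38,0],
    [8.2,38,0],
    [6.5,30,0],
    [4.3,20,0]
  ],
  "fingers": [50,50,50,50,50,50,50,50,50,50,50,50]
}}

```text
time_s: 16.03
ee_pos: [0.5156, 0.1833, 0.2964]
orientation: [-179.9, -0.2, -179.9]
wrist_force: [0.8, -0.8, -0.4]
width: 0.693
```

Emit:
{"op": "drive_tool", "data": {
  "rotation": [
    [0,0,0],
    [0,0,0],
    [0,0,0],
    [0,0,0],
    [0,0,0],
    [0,0,0],
    [0,0,0],
    [0,0,0],
    [0,0,0],
    [0,0,0],
    [0,0,0],
    [0,0,0]
  ],
  "dp": [
    [1,14,5],
    [0,6,15],
    [0,0,30],
    [0,0,35],
    [0,0,35],
    [0,0,35],
    [0,0,35],
    [0,0,30],
    [0,0,20],
    [0,0,10],
    [0,0,0],
    [0,0,0]
  ],
  "fingers": [50,50,50,50,50,50,50,50,50,50,50,50]
}}

```text
time_s: 17.03
ee_pos: [0.5163, 0.1999, 0.0486]
orientation: [-180.0, -0.0, 180.0]
wrist_force: [-0.9, 0.3, -0.3]
width: 0.683
```

```bash
cat > look.py <<'E'
from h import *
import sys
n=sys.argv[1]
im=camera("wrist"); cv2.imwrite(f"pics/{n}_wrist.png",im[:,:,::-1])
a=list(map(int,sys.argv[2:6]))+[f"pics/{n}_c.png"]+[float(sys.argv[6])] if len(sys.argv)>2 else None
if a: crop(f"pics/{n}_wrist.png",*a)
st=state(); print(st["ee_pos"].round(4),st["orientation"].round(2),st["wrist_force"].round(1),st["width"]*85.4)
E
python3 look.py q
```

```text
[0.5166 0.2002 0.0492] [1.8000e+02 1.0000e-02 1.7998e+02] [ 0.7 -0.  -0.3] 58.78962418550268
```

View pics/q_wrist.png

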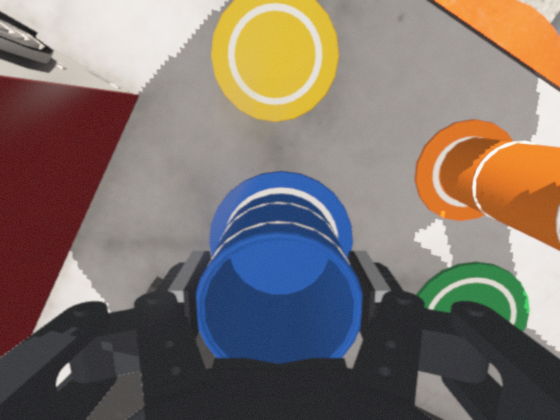

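```bash
python3 - <<'E'
from h import *
crop("pics/q_wrist.png",200,160,165,120,"pics/q2.png",4.8)
crop("pics/q_wrist.png",400,110,120,125,"pics/q3.png",4.8)
w=get_calibration("wrist")
e=[.5165,.2001]
for z,r in [(.004,.04),(.004,.030),(.013,.03),(.0093,.03)]:
  for a in (90,180,270):
    q=proj(w,[e[0]+r*np.cos(np.radians(a)),e[1]+r*np.sin(np.radians(a)),z]); print(z,r,a,((q-[200,160]+.5)*4.8-.5).round(1))
E
```

```text
0.004 0.04 90 [721.5 370. ]
0.004 0.04 180 [374.7  24.8]
0.004 0.04 270 [ 28.6 370.2]
0.004 0.03 90 [634.9 370.1]
0.004 0.03 180 [374.8 114.8]
0.004 0.03 270 [115.2 370.2]
0.013 0.03 90 [646.9 398.3]
0.013 0.03 180 [374.5 131.6]
0.013 0.03 270 [102.7 398.4]
0.0093 0.03 90 [641.8 386.3]
0.0093 0.03 180 [374.6 124.5]
0.0093 0.03 270 [108.  386.5]
```

View pics/q2.png

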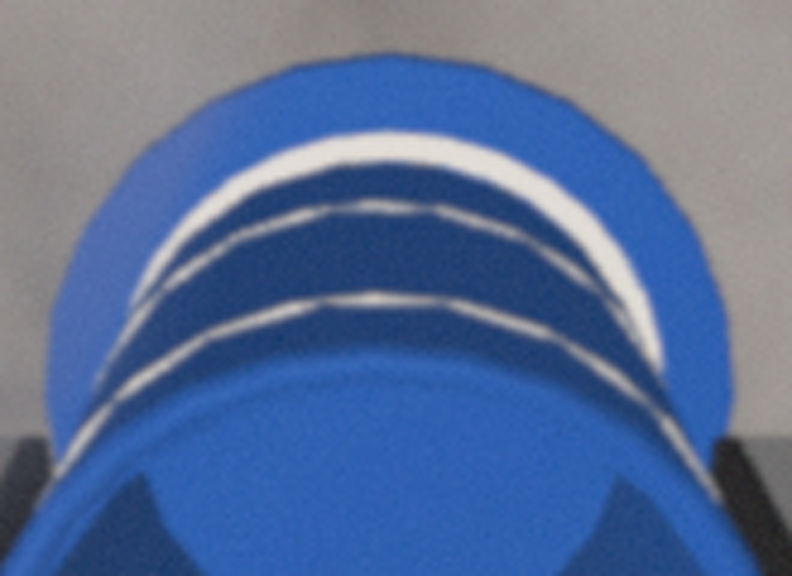

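View pics/q3.png

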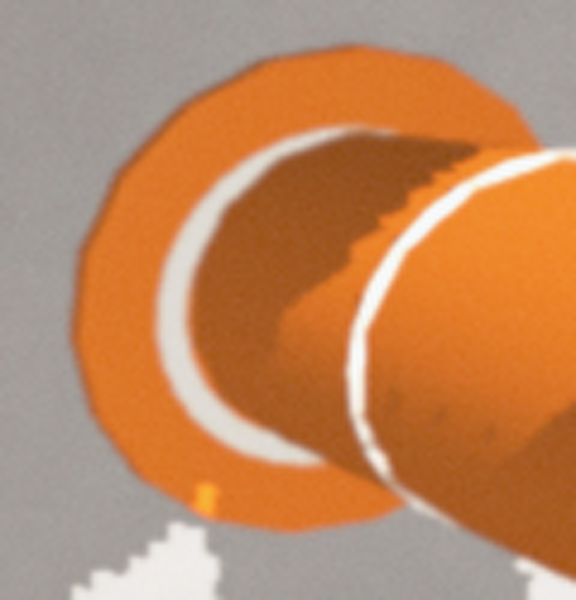

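```bash
python3 - <<'E'
from h import *
crop("pics/k_wrist.png",230,160,110,100,"pics/k2.png",7)
E
```

```text
(no output)
```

View pics/k2.png

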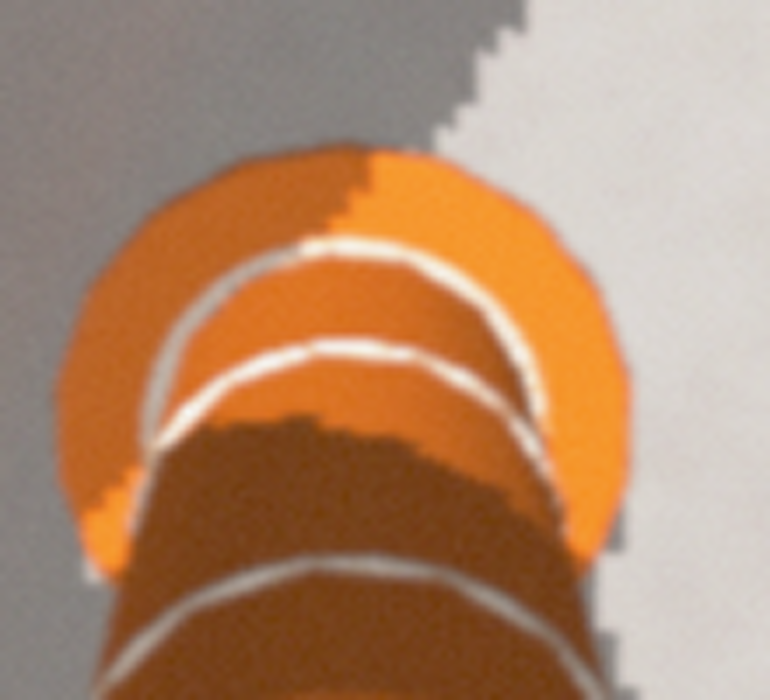

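Emit:
{"op": "drive_tool", "data": {
  "rotation": [
    [0,0,0],
    [0,0,0],
    [0,0,0],
    [0,0,0],
    [0,0,0]
  ],
  "dp": [
    [0.8,1.0,0],
    [0,0,2],
    [0,0,2],
    [0,0,0],
    [0,0,0]
  ],
  "fingers": [50,50,50,50,50]
}}

```text
time_s: 17.5
ee_pos: [0.5157, 0.2014, 0.0451]
orientation: [180.0, -0.0, 180.0]
wrist_force: [-0.0, -0.1, -1.1]
width: 0.687
```

```bash
python3 look.py r 200 160 165 120 4.8
```

```text
[0.5157 0.2014 0.0452] [179.99  -0.   179.98] [-0.4 -0.2 -0.5] 58.859849793741546
```

View pics/r_c.png

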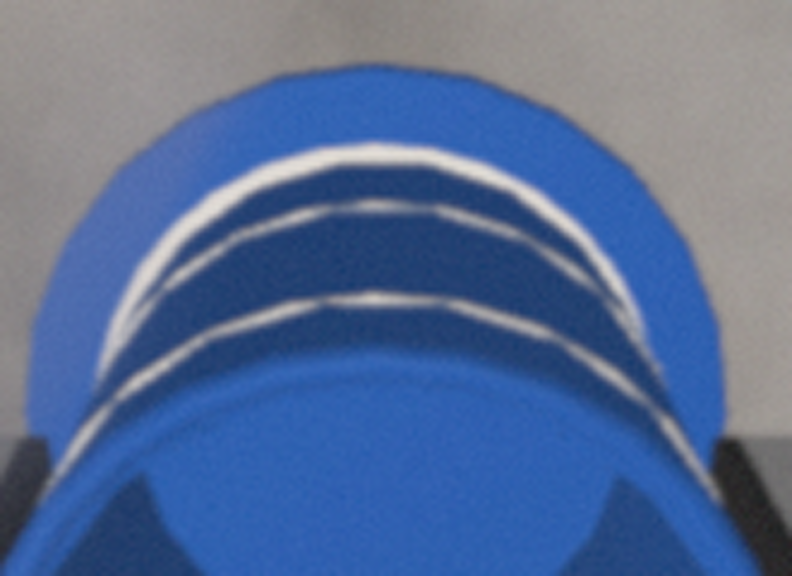

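Emit:
{"op": "drive_tool", "data": {
  "rotation": [
    [0,0,0],
    [0,0,0],
    [0,0,0],
    [0,0,0],
    [0,0,0],
    [0,0,0],
    [0,0,0],
    [0,0,0],
    [0,0,0]
  ],
  "dp": [
    [0,-0.5,0.7],
    [0,0,0.7],
    [0,0,0],
    [0,0,0],
    [0,0,0],
    [0,0,0],
    [0,0,0],
    [0,0,0],
    [0,0,0]
  ],
  "fingers": [50,50,50,60,64,70,80,85,85]
}}

```text
time_s: 18.3
ee_pos: [0.5157, 0.2009, 0.0438]
orientation: [180.0, -0.0, 180.0]
wrist_force: [0.2, -0.7, 1.3]
width: 0.995
```

```bash
python3 look.py s 200 160 165 120 4.8
```

```text
[0.5158 0.2009 0.0439] [180.     0.   179.99] [ 1.2  0.4 -0.3] 84.97371220893154
```

View pics/s_c.png

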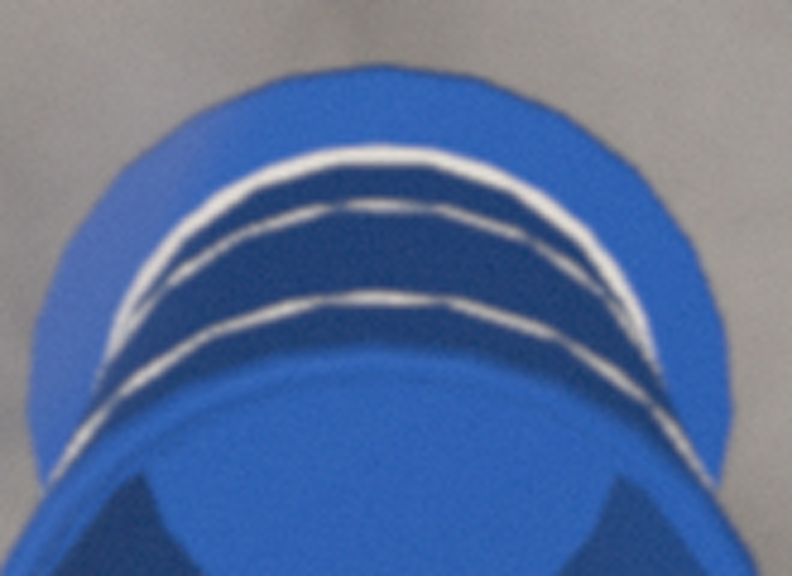

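Emit:
{"op": "drive_tool", "data": {
  "rotation": [
    [0,0,0],
    [0,0,0],
    [0,0,0],
    [0,0,0],
    [0,0,0],
    [0,0,0],
    [0,0,0],
    [0,0,0],
    [0,0,0],
    [0,0,0],
    [0,0,0],
    [0,0,0]
  ],
  "dp": [
    [0,0,-10],
    [0,0,-20],
    [0,0,-30],
    [0,0,-38],
    [0,0,-38],
    [0,0,-38],
    [0,0,-35],
    [0,0,-30],
    [0,0,-20],
    [0,0,-7],
    [0,0,0],
    [0,0,0]
  ],
  "fingers": [85,85,85,85,85,85,85,85,85,85,85,85]
}}

```text
time_s: 19.35
ee_pos: [0.5155, 0.201, 0.3094]
orientation: [180.0, -0.0, 180.0]
wrist_force: [-0.3, 0.3, -0.4]
width: 0.993
```

```bash
python3 look.py t 190 80 200 170 4
```

```text
[0.5154 0.2009 0.3084] [-1.7996e+02 -1.1000e-01  1.8000e+02] [-0.6 -0.4 -0.2] 85.04388833060081
```

View pics/t_c.png

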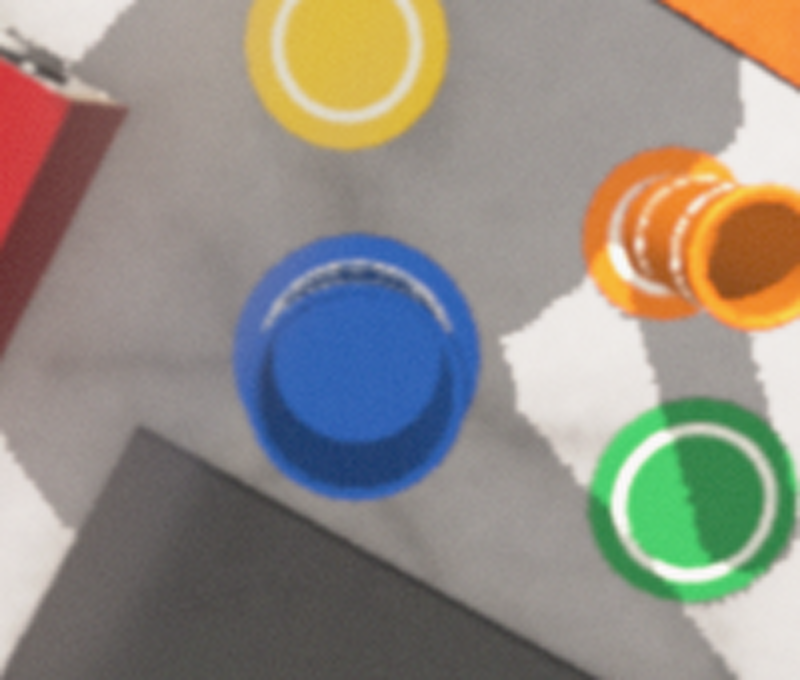

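Emit:
{"op": "drive_tool", "data": {
  "rotation": [
    [0,0,0],
    [0,0,0],
    [0,0,0],
    [0,0,0],
    [0,0,0],
    [0,0,0],
    [0,0,0],
    [0,0,0],
    [0,0,0],
    [0,0,0],
    [0,0,0],
    [0,0,0]
  ],
  "dp": [
    [-1,-15,0],
    [-2,-30,0],
    [-3,-38,0],
    [-4,-38,0],
    [-5,-38,0],
    [-20,-30,0],
    [-20,-30,0],
    [-20,-30,0],
    [-25,-25,10],
    [-20,-20,10],
    [-15,-10,10],
    [-8,-3,0]
  ],
  "fingers": [85,85,85,85,85,85,85,85,85,85,85,85]
}}

```text
time_s: 20.4
ee_pos: [0.6585, -0.1087, 0.2739]
orientation: [180.0, -0.5, 179.8]
wrist_force: [0.3, 0.8, -0.9]
width: 0.993
```

Emit:
{"op": "drive_tool", "data": {
  "rotation": [
    [0,0,0],
    [0,0,0],
    [0,0,0]
  ],
  "dp": [
    [0,0,0],
    [0,0,0],
    [0,0,0]
  ],
  "fingers": [85,85,85]
}}

```text
time_s: 20.65
ee_pos: [0.6582, -0.1061, 0.2798]
orientation: [-180.0, -0.0, 180.0]
wrist_force: [-0.6, -0.4, 0.0]
width: 0.993
```

```bash
python3 look.py u 210 130 150 140 5; python3 -c "
from h import *
w=get_calibration('wrist')
s=state();print(s['qpos'])
for r in (0,.025):
  for a in (0,90,180,270): print(a,((proj(w,[.694+r*np.cos(np.radians(a)),-.1055+r*np.sin(np.radians(a)),.072])-[210,130]+.5)*5-.5).round())
"
```

```text
[ 0.6582 -0.1059  0.2804] [ 1.8000e+02  4.0000e-02 -1.7998e+02] [0.5 0.4 0.3] 84.64542225634352
[ 8.00142474e+00  1.31035252e+01  2.10016096e+01  4.66486623e-03
 -9.78602382e+01 -9.79843331e+01]
0 [346. 426.]
90 [346. 426.]
180 [346. 426.]
270 [346. 426.]
0 [346. 540.]
90 [466. 426.]
180 [346. 308.]
270 [225. 426.]
```

View pics/u_c.png

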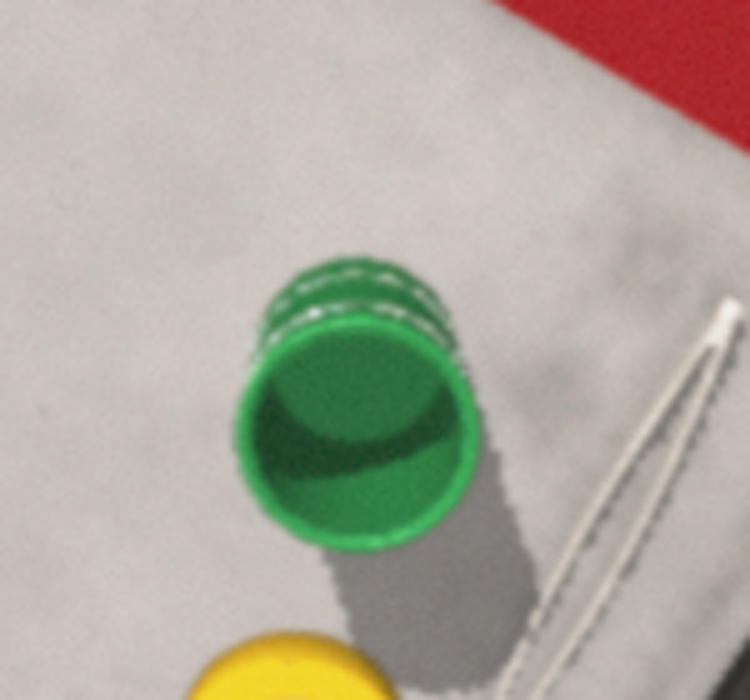

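Emit:
{"op": "drive_tool", "data": {
  "rotation": [
    [0,0,0],
    [0,0,0],
    [0,0,0],
    [0,0,0],
    [0,0,0],
    [0,0,0],
    [0,0,0],
    [0,0,0],
    [0,0,0],
    [0,0,0],
    [0,0,0]
  ],
  "dp": [
    [-10,0.8,5],
    [-15,0,15],
    [-10,0,25],
    [0,0,35],
    [0,0,35],
    [0,0,30],
    [0,0,20],
    [0,0,15],
    [0,0,10],
    [0,0,0],
    [0,0,0]
  ],
  "fingers": [85,85,85,85,85,85,85,85,85,85,85]
}}

```text
time_s: 21.62
ee_pos: [0.6937, -0.1051, 0.0908]
orientation: [-180.0, 0.0, -180.0]
wrist_force: [0.9, 0.2, 0.7]
width: 0.995
```

```bash
python3 look.py v
```

```text
[ 0.6943 -0.1052  0.0917] [-1.7999e+02  1.4000e-01 -1.7998e+02] [0.8 0.  0. ] 85.11853941381136
```

View pics/v_wrist.png

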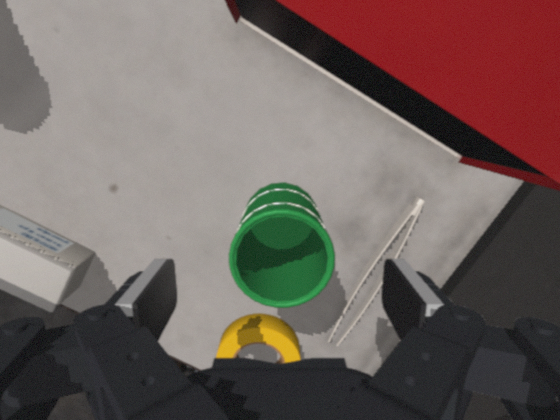

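Emit:
{"op": "drive_tool", "data": {
  "rotation": [
    [0,0,0],
    [0,0,0],
    [0,0,0],
    [0,0,0],
    [0,0,0],
    [0,0,0],
    [0,0,0],
    [0,0,0],
    [0,0,0],
    [0,0,0],
    [0,0,0],
    [0,0,0]
  ],
  "dp": [
    [1,0.5,12],
    [0,0,15],
    [0,0,12],
    [0,0,5],
    [0,0,0],
    [0,0,0],
    [0,0,0],
    [0,0,0],
    [0,0,0],
    [0,0,0],
    [0,0,0],
    [0,0,0]
  ],
  "fingers": [85,85,85,80,70,60,40,40,40,40,40,40]
}}

```text
time_s: 22.67
ee_pos: [0.6934, -0.1049, 0.0471]
orientation: [-180.0, 0.1, -180.0]
wrist_force: [-0.2, 1.4, 4.4]
width: 0.572
```

```bash
python3 look.py w
```

```text
[ 0.6934 -0.1048  0.0472] [-1.7999e+02  1.3000e-01 -1.8000e+02] [-0.6  1.2  6. ] 48.325359858711444
```

View pics/w_wrist.png

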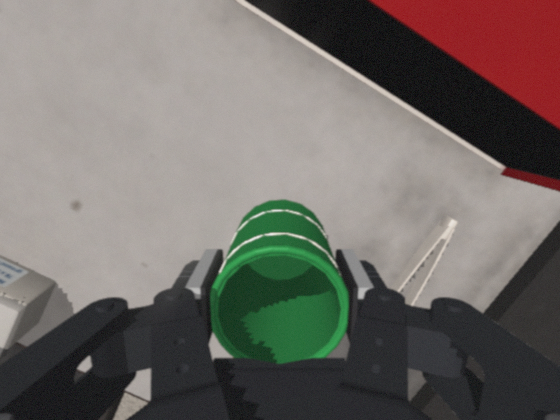

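Emit:
{"op": "drive_tool", "data": {
  "rotation": [
    [0,0,0],
    [0,0,0],
    [0,0,0],
    [0,0,0],
    [0,0,0],
    [0,0,0],
    [0,0,0],
    [0,0,0],
    [0,0,0],
    [0,0,0],
    [0,0,0],
    [0,0,0]
  ],
  "dp": [
    [0,0,-5],
    [0,0,-10],
    [0,0,-18],
    [0,0,-28],
    [0,0,-35],
    [0,0,-35],
    [0,0,-35],
    [5,0,-30],
    [12,0,-30],
    [20,0,-25],
    [25,0,-15],
    [28,5,-4]
  ],
  "fingers": [40,40,40,40,40,40,40,40,40,40,40,40]
}}

```text
time_s: 23.72
ee_pos: [0.6022, -0.1007, 0.3191]
orientation: [-180.0, 0.2, 179.9]
wrist_force: [-0.3, -0.1, 0.5]
width: 0.569
```

Emit:
{"op": "drive_tool", "data": {
  "rotation": [
    [0,0,0],
    [0,0,0],
    [0,0,0],
    [0,0,0],
    [0,0,0],
    [0,0,0],
    [0,0,0],
    [0,0,0],
    [0,0,0],
    [0,0,0],
    [0,0,0],
    [0,0,0]
  ],
  "dp": [
    [12,12,0],
    [18,25,0],
    [22,32,0],
    [22,32,0],
    [14,36,0],
    [5,38,0],
    [0,39,0],
    [0,39,0],
    [0,39,0],
    [-10,36,0],
    [-14,30,0],
    [-14,22,0]
  ],
  "fingers": [40,40,40,40,40,40,40,40,40,40,40,40]
}}

```text
time_s: 24.72
ee_pos: [0.5473, 0.2828, 0.3158]
orientation: [180.0, -0.0, -179.9]
wrist_force: [0.2, -0.6, 0.2]
width: 0.571
```

Emit:
{"op": "drive_tool", "data": {
  "rotation": [
    [0,0,0],
    [0,0,0],
    [0,0,0],
    [0,0,0]
  ],
  "dp": [
    [-9,20,0],
    [-5,12,0],
    [0,0,0],
    [0,0,0]
  ],
  "fingers": [40,40,40,40]
}}

```text
time_s: 25.05
ee_pos: [0.5616, 0.3124, 0.3151]
orientation: [-179.9, -0.1, -180.0]
wrist_force: [0.6, 0.3, 0.1]
width: 0.57
```

```bash
python3 look.py x 190 80 200 170 4
```

```text
[0.5616 0.3118 0.3158] [-1.7997e+02 -3.0000e-02  1.7999e+02] [-0.4  0.7 -0.5] 48.490708804736514
```

View pics/x_wrist.png

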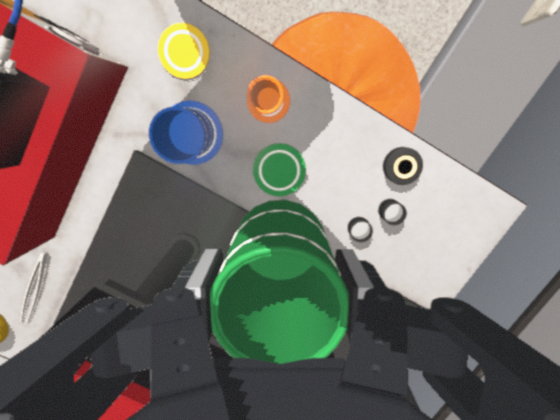

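Emit:
{"op": "drive_tool", "data": {
  "rotation": [
    [0,0,0],
    [0,0,0],
    [0,0,0],
    [0,0,0],
    [0,0,0],
    [0,0,0],
    [0,0,0],
    [0,0,0],
    [0,0,0],
    [0,0,0],
    [0,0,0],
    [0,0,0]
  ],
  "dp": [
    [-1,0,10],
    [0,0,20],
    [0,0,30],
    [0,0,35],
    [0,0,38],
    [0,0,38],
    [0,0,35],
    [0,0,30],
    [0,0,16],
    [0,0,8],
    [0,0,0],
    [0,0,0]
  ],
  "fingers": [40,40,40,40,40,40,40,40,40,40,40,40]
}}

```text
time_s: 26.1
ee_pos: [0.5632, 0.3119, 0.0571]
orientation: [180.0, 0.1, 180.0]
wrist_force: [-0.3, 0.5, -0.7]
width: 0.571
```

```bash
python3 look.py y 200 160 165 120 4.8
```

```text
[0.5636 0.3124 0.058 ] [1.7990e+02 1.5000e-01 1.7998e+02] [1.  1.  0.2] 48.66293908193808
```

View pics/y_c.png

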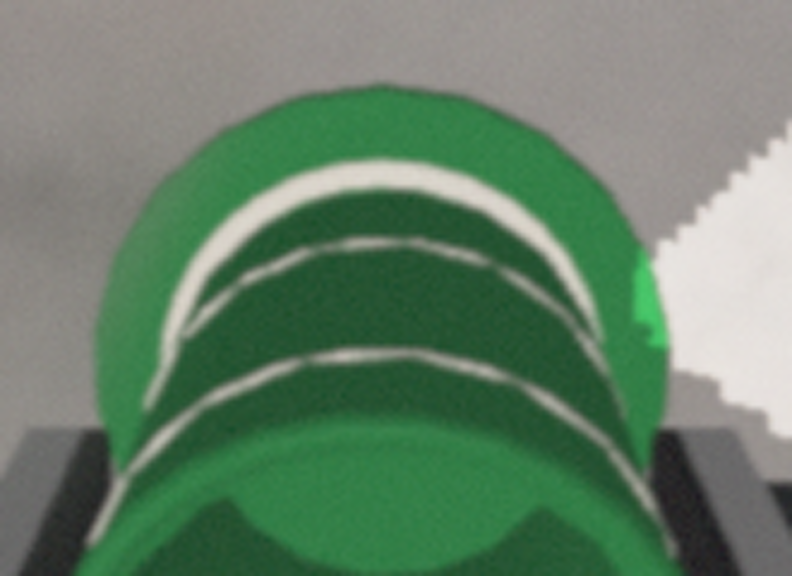

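Emit:
{"op": "drive_tool", "data": {
  "rotation": [
    [0,0,0],
    [0,0,0],
    [0,0,0],
    [0,0,0],
    [0,0,0]
  ],
  "dp": [
    [0.6,-0.3,2],
    [0,0,2],
    [0,0,1],
    [0,0,0],
    [0,0,0]
  ],
  "fingers": [40,40,40,40,40]
}}

```text
time_s: 26.57
ee_pos: [0.5623, 0.3121, 0.0512]
orientation: [180.0, 0.0, 180.0]
wrist_force: [0.1, -0.3, 0.4]
width: 0.571
```

```bash
python3 look.py z 200 160 165 120 4.8
```

```text
[0.5623 0.3121 0.0512] [1.7997e+02 3.0000e-02 1.8000e+02] [ 0.6 -0.  -0.2] 48.89390864147554
```

View pics/z_c.png

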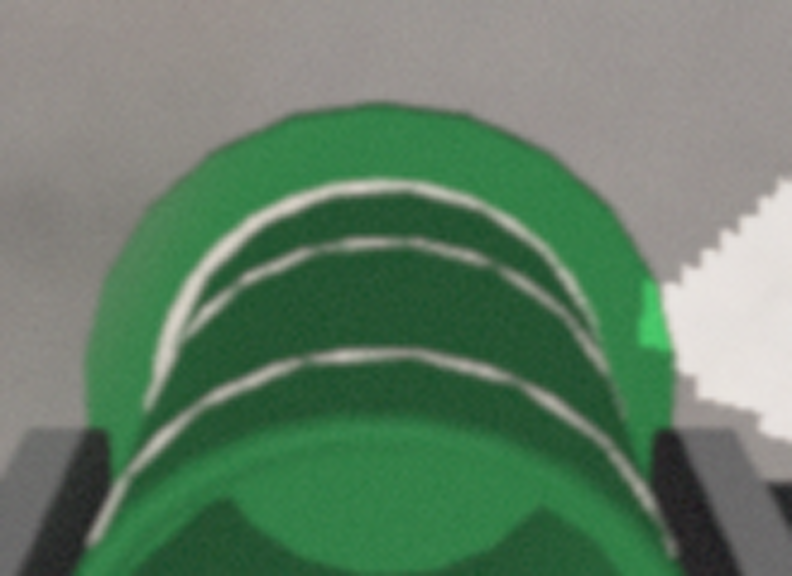

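Emit:
{"op": "drive_tool", "data": {
  "rotation": [
    [0,0,0],
    [0,0,0],
    [0,0,0],
    [0,0,0],
    [0,0,0],
    [0,0,0],
    [0,0,0],
    [0,0,0],
    [0,0,0]
  ],
  "dp": [
    [0,-0.6,0],
    [0,0,0.3],
    [0,0,0],
    [0,0,0],
    [0,0,0],
    [0,0,0],
    [0,0,0],
    [0,0,0],
    [0,0,0]
  ],
  "fingers": [40,40,40,50,54,60,68,76,78]
}}

```text
time_s: 27.37
ee_pos: [0.5621, 0.3112, 0.0502]
orientation: [-180.0, -0.0, 180.0]
wrist_force: [0.4, -0.8, 0.9]
width: 0.913
```

```bash
python3 look.py aa 200 160 165 120 4.8
```

```text
[0.5621 0.3112 0.0503] [-1.7999e+02 -2.0000e-02  1.7999e+02] [0.5 0.2 0.2] 77.97296792740183
```

View pics/aa_c.png

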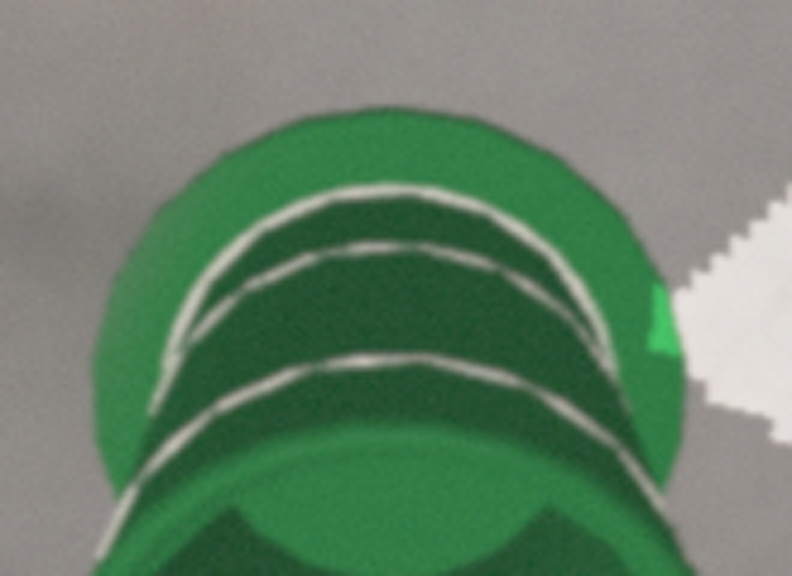

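Good. Lift and go for yellow.

Emit:
{"op": "drive_tool", "data": {
  "rotation": [
    [0,0,0],
    [0,0,0],
    [0,0,0],
    [0,0,0],
    [0,0,0],
    [0,0,0],
    [0,0,0],
    [0,0,0],
    [0,0,0],
    [0,0,0],
    [0,0,0],
    [0,0,0]
  ],
  "dp": [
    [0,0,-10],
    [0,0,-20],
    [0,0,-30],
    [0,0,-38],
    [0,0,-38],
    [0,0,-38],
    [0,0,-35],
    [0,0,-30],
    [0,0,-20],
    [0,0,-11],
    [0,0,0],
    [0,0,0]
  ],
  "fingers": [80,85,85,85,85,85,85,85,85,85,85,85]
}}

```text
time_s: 28.42
ee_pos: [0.5621, 0.3114, 0.3212]
orientation: [179.9, 0.0, 180.0]
wrist_force: [0.2, -0.4, -1.0]
width: 0.993
```

```bash
python3 look.py ab 140 20 200 150 4
```

```text
[0.5619 0.3113 0.3198] [-1.7999e+02 -6.0000e-02  1.7999e+02] [-0.1  0.1 -0.4] 85.17593931431239
```

View pics/ab_wrist.png

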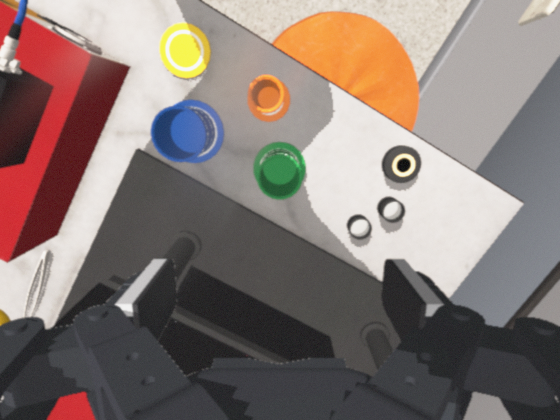

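Emit:
{"op": "drive_tool", "data": {
  "rotation": [
    [0,0,0],
    [0,0,0],
    [0,0,0],
    [0,0,0],
    [0,0,0],
    [0,0,0],
    [0,0,0],
    [0,0,0],
    [0,0,0],
    [0,0,0],
    [0,0,0],
    [0,0,0]
  ],
  "dp": [
    [15,-15,0],
    [25,-25,0],
    [15,-36,0],
    [5,-39,0],
    [0,-40,0],
    [0,-40,0],
    [0,-40,0],
    [0,-40,0],
    [0,-40,0],
    [0,-40,0],
    [0,-40,0],
    [0,-40,0]
  ],
  "fingers": [85,85,85,85,85,85,85,85,85,85,85,85]
}}

```text
time_s: 29.47
ee_pos: [0.5011, -0.1255, 0.3191]
orientation: [180.0, -0.1, -180.0]
wrist_force: [0.8, -0.2, 0.3]
width: 0.995
```

Emit:
{"op": "drive_tool", "data": {
  "rotation": [
    [0,0,0],
    [0,0,0],
    [0,0,0],
    [0,0,0],
    [0,0,0],
    [0,0,0],
    [0,0,0]
  ],
  "dp": [
    [-3,-38,0],
    [-6,-38,10],
    [-6,-32,20],
    [-4,-22,20],
    [-2,-10,10],
    [0,0,0],
    [0,0,0]
  ],
  "fingers": [85,85,85,85,85,85,85]
}}

```text
time_s: 30.05
ee_pos: [0.5225, -0.2637, 0.2591]
orientation: [180.0, -0.2, 179.9]
wrist_force: [0.4, 0.8, 1.1]
width: 0.991
```

```bash
python3 look.py ac; python3 -c "
from h import *
w=get_calibration('wrist')
for a in (0,90,180,270): print(a,proj(w,[.542+.021*np.cos(np.radians(a)),-.294+.021*np.sin(np.radians(a)),.08]).round(1))
"
```

```text
[ 0.5229 -0.2633  0.2607] [-1.7998e+02 -2.0000e-02 -1.8000e+02] [-0.4 -0.5  1.1] 84.93375677614253
0 [246.5 227.5]
90 [268.1 206.4]
180 [245.4 184.6]
270 [223.8 206.4]
```

View pics/ac_wrist.png

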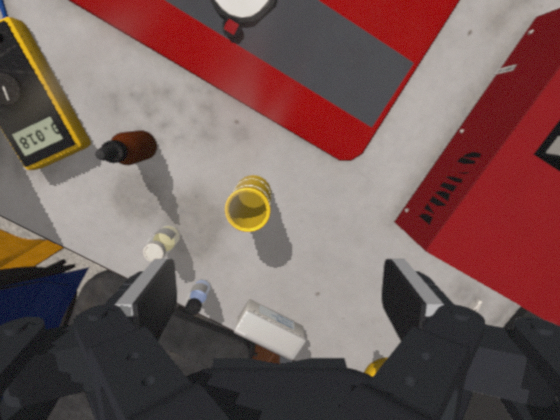

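Emit:
{"op": "drive_tool", "data": {
  "rotation": [
    [0,0,0],
    [0,0,0],
    [0,0,0],
    [0,0,0],
    [0,0,0],
    [0,0,0],
    [0,0,0],
    [0,0,0],
    [0,0,0],
    [0,0,0]
  ],
  "dp": [
    [-9,-12,5],
    [-8,-12,15],
    [-3,-6.5,25],
    [0,0,35],
    [0,0,35],
    [0,0,25],
    [0,0,15],
    [0,0,10],
    [0,0,0],
    [0,0,0]
  ],
  "fingers": [85,85,85,85,75,75,75,75,75,75]
}}

```text
time_s: 30.93
ee_pos: [0.5438, -0.2938, 0.0971]
orientation: [-179.9, 0.1, -179.9]
wrist_force: [-0.3, -0.2, 0.9]
width: 0.876
```

```bash
python3 look.py ad
```

```text
[ 0.5442 -0.294   0.0979] [-1.7993e+02  1.7000e-01 -1.7995e+02] [0.7 0.2 1.5] 75.03908020688775
```

View pics/ad_wrist.png

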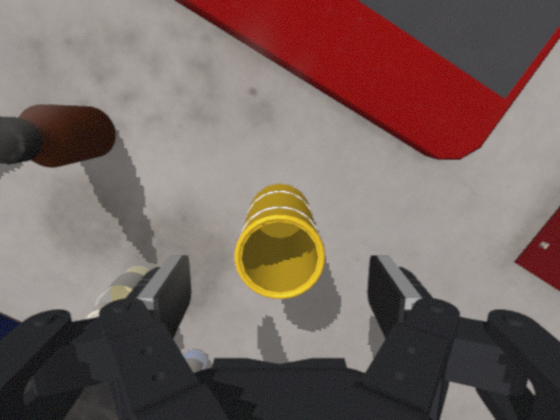

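Emit:
{"op": "drive_tool", "data": {
  "rotation": [
    [0,0,0],
    [0,0,0],
    [0,0,0],
    [0,0,0],
    [0,0,0],
    [0,0,0],
    [0,0,0],
    [0,0,0],
    [0,0,0],
    [0,0,0],
    [0,0,0],
    [0,0,0]
  ],
  "dp": [
    [1.3,0,10],
    [0,0,15],
    [0,0,12],
    [0,0,6],
    [0,0,0],
    [0,0,0],
    [0,0,0],
    [0,0,0],
    [0,0,0],
    [0,0,0],
    [0,0,0],
    [0,0,0]
  ],
  "fingers": [75,75,70,65,55,50,32,32,32,32,32,32]
}}

```text
time_s: 31.98
ee_pos: [0.5423, -0.2944, 0.0535]
orientation: [-180.0, 0.1, 180.0]
wrist_force: [0.4, 0.8, 4.4]
width: 0.476
```

```bash
python3 look.py ae
```

```text
[ 0.5423 -0.2944  0.0535] [-1.7996e+02  9.0000e-02 -1.8000e+02] [-0.8  0.2  4.6] 41.021155047715574
```

View pics/ae_wrist.png

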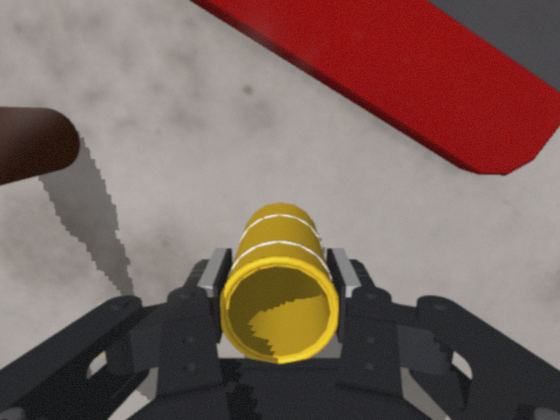

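Emit:
{"op": "drive_tool", "data": {
  "rotation": [
    [0,0,0],
    [0,0,0],
    [0,0,0],
    [0,0,0],
    [0,0,0],
    [0,0,0],
    [0,0,0],
    [0,0,0],
    [0,0,0],
    [0,0,0],
    [0,0,0],
    [0,0,0]
  ],
  "dp": [
    [0,0,-5],
    [0,0,-10],
    [0,0,-18],
    [0,0,-28],
    [0,0,-35],
    [0,0,-38],
    [0,0,-38],
    [0,0,-35],
    [0,0,-30],
    [0,0,-20],
    [0,0,-8],
    [0,0,0]
  ],
  "fingers": [32,32,32,32,32,32,32,32,32,32,32,32]
}}

```text
time_s: 33.03
ee_pos: [0.542, -0.2944, 0.3197]
orientation: [-180.0, 0.2, 180.0]
wrist_force: [0.1, 0.2, -1.0]
width: 0.481
```

Emit:
{"op": "drive_tool", "data": {
  "rotation": [
    [0,0,0],
    [0,0,0],
    [0,0,0],
    [0,0,0],
    [0,0,0],
    [0,0,0],
    [0,0,0],
    [0,0,0],
    [0,0,0],
    [0,0,0],
    [0,0,0],
    [0,0,0]
  ],
  "dp": [
    [3,12,0],
    [6,25,0],
    [9,36,0],
    [9,38,0],
    [9,38,0],
    [9,38,0],
    [9,38,0],
    [9,38,0],
    [9,38,0],
    [9,38,0],
    [9,38,0],
    [9,38,0]
  ],
  "fingers": [32,32,32,32,32,32,32,32,32,32,32,32]
}}

```text
time_s: 34.03
ee_pos: [0.441, 0.1225, 0.3153]
orientation: [-179.9, -0.2, -180.0]
wrist_force: [1.3, 0.7, -0.8]
width: 0.481
```

Emit:
{"op": "drive_tool", "data": {
  "rotation": [
    [0,0,0],
    [0,0,0],
    [0,0,0],
    [0,0,0],
    [0,0,0],
    [0,0,0]
  ],
  "dp": [
    [10,38,0],
    [8,26,0],
    [5,13,0],
    [0,0,0],
    [0,0,0],
    [0,0,0]
  ],
  "fingers": [32,32,32,32,32,32]
}}

```text
time_s: 34.53
ee_pos: [0.4196, 0.1973, 0.3164]
orientation: [-179.9, -0.1, 180.0]
wrist_force: [0.4, -1.3, -0.4]
width: 0.481
```

```bash
python3 look.py af
```

```text
[0.4198 0.1971 0.3167] [-1.7995e+02 -5.0000e-02  1.7995e+02] [ 0.4  0.4 -1. ] 41.08884181037588
```

View pics/af_wrist.png

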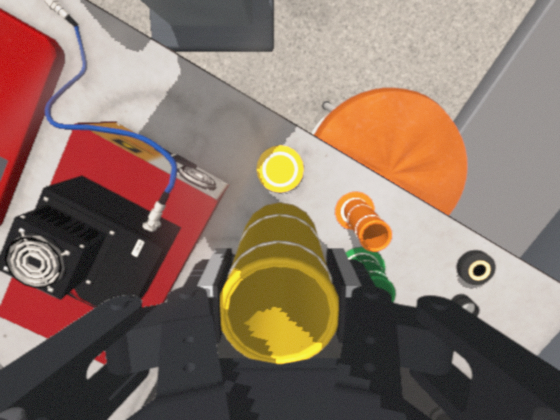

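Emit:
{"op": "drive_tool", "data": {
  "rotation": [
    [0,0,0],
    [0,0,0],
    [0,0,0],
    [0,0,0],
    [0,0,0],
    [0,0,0],
    [0,0,0],
    [0,0,0],
    [0,0,0],
    [0,0,0],
    [0,0,0],
    [0,0,0]
  ],
  "dp": [
    [-0.4,0.6,10],
    [0,0,20],
    [0,0,30],
    [0,0,35],
    [0,0,38],
    [0,0,38],
    [0,0,35],
    [0,0,28],
    [0,0,13],
    [0,0,7],
    [0,0,0],
    [0,0,0]
  ],
  "fingers": [32,32,32,32,32,32,32,32,32,32,32,32]
}}

```text
time_s: 35.58
ee_pos: [0.4207, 0.1981, 0.0641]
orientation: [180.0, 0.0, 180.0]
wrist_force: [-0.2, -0.1, 0.1]
width: 0.48
```

```bash
python3 look.py ag 210 160 140 110 5.5
```

```text
[0.421  0.1985 0.0648] [1.7993e+02 1.0000e-01 1.7996e+02] [0.2 0.6 0.2] 41.029078694554684
```

View pics/ag_c.png

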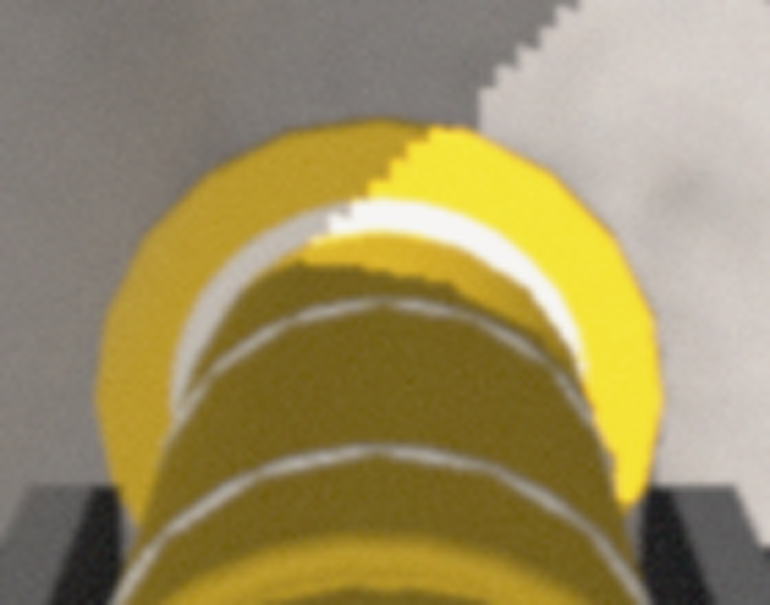

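Emit:
{"op": "drive_tool", "data": {
  "rotation": [
    [0,0,0],
    [0,0,0],
    [0,0,0],
    [0,0,0],
    [0,0,0]
  ],
  "dp": [
    [0.5,-0.4,2],
    [0,0,2],
    [0,0,1],
    [0,0,0],
    [0,0,0]
  ],
  "fingers": [32,32,32,32,32]
}}

```text
time_s: 36.05
ee_pos: [0.4198, 0.1981, 0.0587]
orientation: [180.0, 0.0, 180.0]
wrist_force: [-0.2, 0.2, -0.5]
width: 0.482
```

```bash
python3 look.py ah 210 160 140 110 5.5
```

```text
[0.4198 0.1981 0.0587] [1.7998e+02 1.0000e-02 1.7999e+02] [0.  0.3 0.7] 41.02696301830251
```

View pics/ah_c.png

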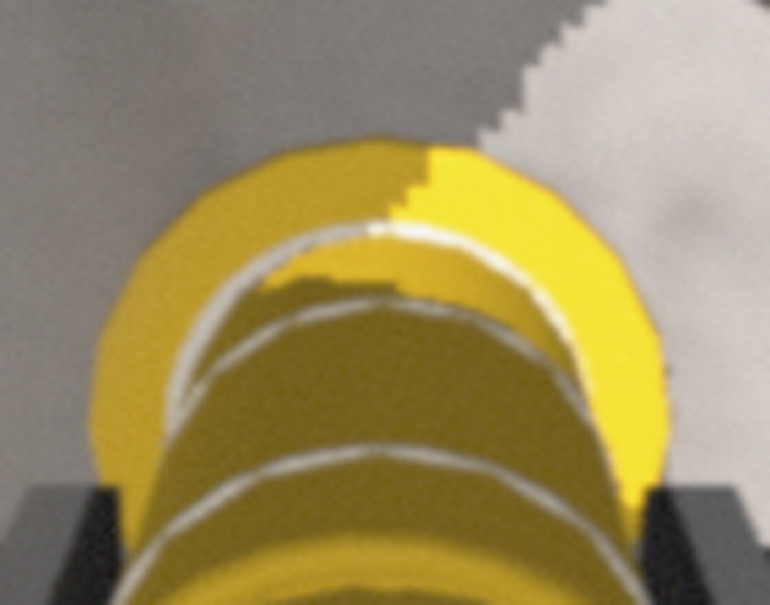

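Emit:
{"op": "drive_tool", "data": {
  "rotation": [
    [0,0,0],
    [0,0,0],
    [0,0,0],
    [0,0,0],
    [0,0,0],
    [0,0,0],
    [0,0,0],
    [0,0,0],
    [0,0,0]
  ],
  "dp": [
    [0,-0.5,0.6],
    [0,0,0.6],
    [0,0,0],
    [0,0,0],
    [0,0,0],
    [0,0,0],
    [0,0,0],
    [0,0,0],
    [0,0,0]
  ],
  "fingers": [32,32,32,42,46,52,58,62,62]
}}

```text
time_s: 36.85
ee_pos: [0.4197, 0.1975, 0.0573]
orientation: [180.0, -0.0, 180.0]
wrist_force: [0.7, 0.0, 1.3]
width: 0.724
```

```bash
python3 look.py ai 210 160 140 110 5.5
```

```text
[0.4197 0.1975 0.0573] [179.99  -0.   179.99] [ 0.6  0.5 -0.9] 61.8077471486652
```

View pics/ai_c.png

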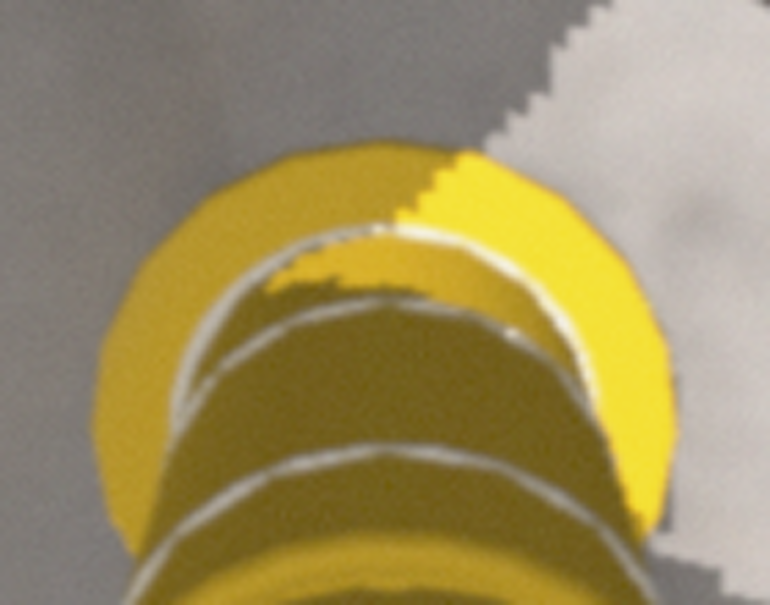

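Good. Lift straight up, then back off and check with the fixed cameras.

Emit:
{"op": "drive_tool", "data": {
  "rotation": [
    [0,0,0],
    [0,0,0],
    [0,0,0],
    [0,0,0],
    [0,0,0],
    [0,0,0],
    [0,0,0],
    [0,0,0],
    [0,0,0],
    [0,0,0],
    [0,0,0],
    [0,0,0]
  ],
  "dp": [
    [0,0,-8],
    [0,0,-20],
    [0,0,-30],
    [0,0,-38],
    [0,0,-38],
    [0,0,-38],
    [0,0,-35],
    [0,0,-30],
    [0,0,-20],
    [0,0,-10],
    [0,0,0],
    [0,0,0]
  ],
  "fingers": [62,62,62,62,70,85,85,85,85,85,85,85]
}}

```text
time_s: 37.9
ee_pos: [0.4196, 0.1977, 0.3236]
orientation: [180.0, -0.1, 180.0]
wrist_force: [0.2, 0.1, -0.9]
width: 0.991
```

Emit:
{"op": "drive_tool", "data": {
  "rotation": [
    [0,0,0],
    [0,0,0],
    [0,0,0],
    [0,0,0],
    [0,0,0],
    [0,0,0],
    [0,0,0],
    [0,0,0],
    [0,0,0],
    [0,0,0],
    [0,0,0],
    [0,0,0]
  ],
  "dp": [
    [0,-15,0],
    [0,-28,0],
    [0,-36,0],
    [0,-36,0],
    [0,-36,0],
    [0,-36,0],
    [0,-36,0],
    [0,-36,0],
    [0,-28,0],
    [0,-13,0],
    [0,0,0],
    [0,0,0]
  ],
  "fingers": [85,85,85,85,85,85,85,85,85,85,85,85]
}}

```text
time_s: 38.9
ee_pos: [0.419, -0.1033, 0.3228]
orientation: [-180.0, -0.1, 179.9]
wrist_force: [1.3, -0.7, -0.1]
width: 0.994
```

```bash
python3 - <<'E'
from h import *
for n in ("top","side"):
    im=camera(n); cv2.imwrite(f"pics/aj_{n}.png",im[:,:,::-1])
crop("pics/aj_top.png",125,195,90,95,"pics/aj1.png",6)
c=get_calibration("top")
print(state()["ee_pos"])
for n,X,Y,r,h in [("green",130,136,.025,.076),("blue",383,249,.03,.068),("orange",152,337,.017,.106),("yellow",382,473,.021,.084)]:
    p=atz(c,(X+.5)/6-.5+125,(Y+.5)/6-.5+195,.004)
    q=[((proj(c,[p[0]+r*np.cos(a),p[1]+r*np.sin(a),h])-[125,195]+.5)*6-.5).round() for a in np.radians([0,90,180,270])]
    print(n,"rim expected x",q[1][0],q[3][0],"y",q[0][1],q[2][1])
E
```

```text
[ 0.41936987 -0.10219641  0.32335412]
green rim expected x 20.0 142.0 y 51.0 172.0
blue rim expected x 279.0 426.0 y 160.0 306.0
orange rim expected x 40.0 125.0 y 274.0 360.0
yellow rim expected x 291.0 396.0 y 414.0 520.0
```

View pics/aj1.png

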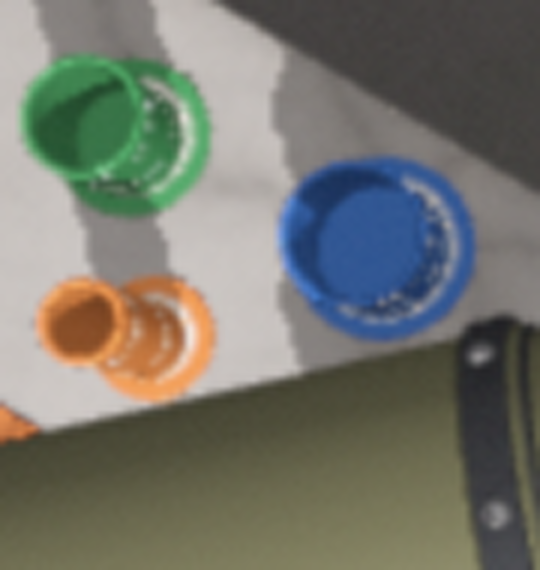

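View pics/aj_side.png

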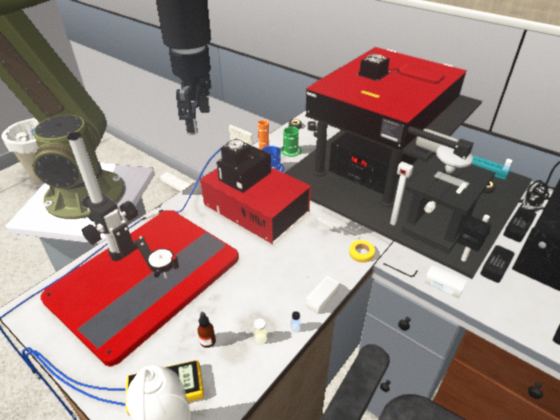

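```bash
python3 - <<'E'
from h import *
crop("pics/t_wrist.png",325,110,80,60,"pics/t4.png",10)
crop("pics/ab_wrist.png",140,15,180,190,"pics/ab4.png",3.1)
crop("pics/af_wrist.png",325,180,75,75,"pics/af4.png",8)
E
```

```text
(no output)
```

View pics/t4.png

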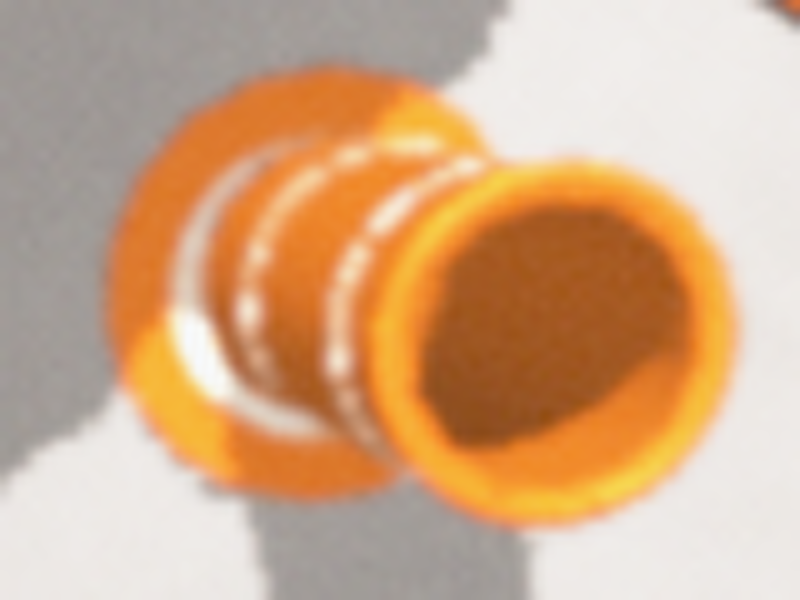

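View pics/af4.png

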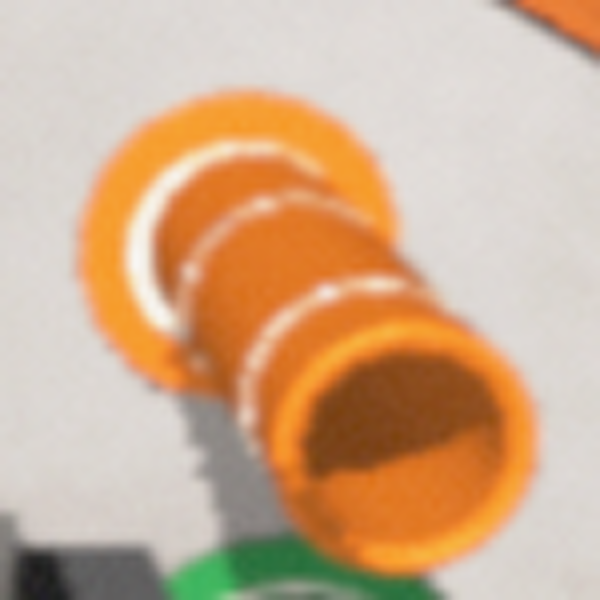

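View pics/ab4.png

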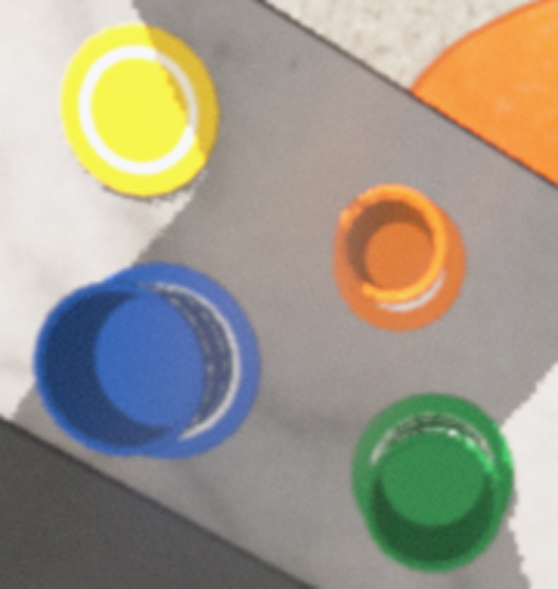

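Emit:
{"op": "drive_tool", "data": {
  "rotation": [
    [0,0,0],
    [0,0,0],
    [0,0,0],
    [0,0,0],
    [0,0,0],
    [0,0,0],
    [0,0,0],
    [0,0,0],
    [0,0,0]
  ],
  "dp": [
    [-5,-15,0],
    [-10,-28,0],
    [-10,-30,0],
    [-10,-30,0],
    [-10,-28,0],
    [-5,-12,0],
    [0,0,0],
    [0,0,0],
    [0,0,0]
  ],
  "fingers": [85,85,85,85,85,85,85,85,85]
}}

```text
time_s: 39.75
ee_pos: [0.4697, -0.2444, 0.3242]
orientation: [180.0, -0.0, -179.9]
wrist_force: [-0.8, 0.3, 0.2]
width: 0.997
```

```bash
python3 - <<'E'
from h import *
im=camera("top"); cv2.imwrite("pics/ak_top.png",im[:,:,::-1])
crop("pics/ak_top.png",125,195,90,95,"pics/ak1.png",6)
print(state()["ee_pos"])
E
```

```text
[ 0.46971408 -0.24434149  0.32453454]
```

View pics/ak1.png

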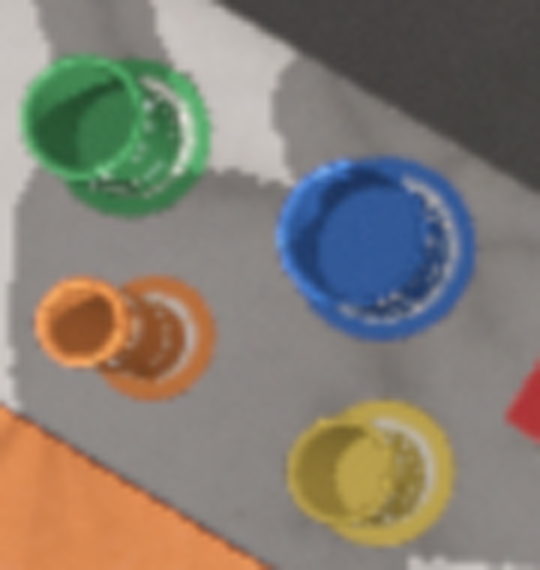

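View pics/ak_top.png

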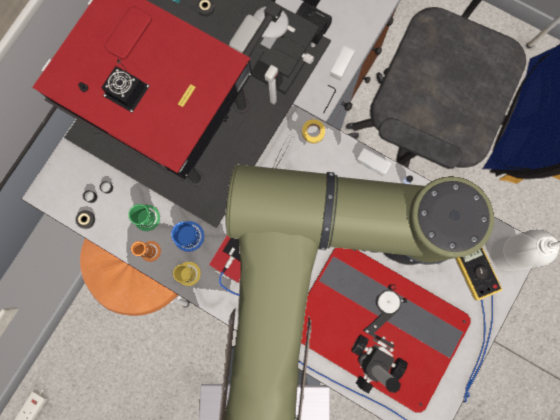

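```bash
python3 -c "
from cell import *
print(hand_in())"
```

```text
the job is handed in; nothing more can be done
None
```

I pulled the orange cup out of the blue one, and all four cups now stand upright on the coasters of their own colour. The job was handed in at about 40 s of the 125 s, with the gripper open and clear of everything.

- **Centring, close up:** with each cup still between the open fingers, the wrist camera showed the white circle about evenly visible around the sides of the foot it could see. I put the error there at about 1 mm.
- **Centring, from above:** the top camera showed orange and green about 1 px (2–3 mm) off towards the robot, with yellow the same way but less. I took this as a calibration error in that camera, because the close-ups disagree with it.
- **Orange cup:** two later wrist views from an angle suggested it sits up to about 1.5 mm off centre. I left it, because nudging it risked more than it would gain.
- **Bystanders:** the side camera, after the last cup was placed, showed the dropper bottle and the vial upright at their starting places.
- **Forces:** the wrist readings I saw stayed at about 6 N or less.

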